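# Fish a dropped brass weight from under the display shelf and tidy the tools

### The arm

A 7-joint arm with a two-finger parallel gripper is mounted at the origin on the work surface. World frame = base frame: x ahead of the robot, y to its left, z up, the work surface at z = 0. Lengths are in m, angles in rad, forces in N, time in s.
With the tool pointing down it reaches from about 0.425 to 0.875 m from the base axis. Payload 4.7 kg.
Tool frame: the origin (TCP) lies between the finger pads; the fingertips stand 17 mm ahead of it and the grasp point (between the pads) lies 2 mm behind it (tip_extent is the distance from the TCP to the fingertips, in m); z points along the fingers, y is the line along which they close (so a half turn about z gives the same grasp; the last joint's range is limited). The gripper opens to 85 mm and grips with 20 to 120 N. Pads are 22 mm wide; open, the fingers measure 114 mm over their backs; the gripper's body (76 mm by 85 mm) begins 54 mm behind the grasp point. The pads swing forward as they close: fully open they stand 13 mm farther back than shut.
Start: joints at [1.118, 0.321, -0.07, 1.45, 0.023, 1.371, -0.057], TCP at [0.293, -0.58, 0.248] pointing down, gripper open.
Joint ranges: [-2.86, 2.86], [-0.3, 2.09], [-1.38, 1.24], [0.06, 2.45], [-1.56, 4.7], [0.09, 2.05], [-2.69, 2.69]. Speed limits (rad/s): [2.57, 2.57, 3.14, 3.14, 3.14, 3.14, 3.14].

### API

Orientations are given as a rotation vector (axis times angle).
In Python, from workcell import * gives the robot as it stands. The module is installed in compiled form; this text tells all that it offers.
- The arm moves only by the tool drive_tool, never from a script. Its argument "targets" is a list of rows, each an object with "slide": the shift along the tool's x, y, z in cm, a list of three; "angular": the turn, a rotation vector about the tool's x, y, z in rad, a list of three. In form: [{"slide": [tx, ty, tz], "angular": [rx, ry, rz]}, ...]. A call has 1 to 8 rows; each row is the pose to reach, as a shift and turn from the pose commanded when the call began, along the tool's axes at that moment; what a row does not reach only later rows make up. A row lasts 1/12 s, in which the tool goes at most 41.7 mm and 7.16 degrees, less where a joint would pass 70% of its speed; a pose out of reach is approached as far as the arm can. A call with a gripper value outside its range is refused whole. "claw" is the opening, from -1 (shut) to 1 (fully open), so that 0 is half open, set as the call begins (left out, the last holds). The fingers move at their own pace and stop on an object; the grip force is fixed at half the most. Time passes only in rows, so rows that repeat a pose let the fingers close. It gives the time, the measured TCP pose, the force, the opening and the grip force at its end, in the units of the state.
- get_obs(): the state, without advancing time (a new reading comes with each control period).
- grab_frame(name): name is "side" or "top" or "wrist"; returns a dict with "pixels" (480x640x3 uint8, red, green, blue), "intrinsics" (3x3 intrinsics, pixels), "rvec" (rotation vector, rad) and "tvec" (3), from world to camera coordinates, as OpenCV has them; the wrist camera has in their place "mount" (4x4, takes a point from camera to tool coordinates, whose origin is the TCP and whose axes are the flange's). Camera axes: x right, y down, z forward; pixel columns grow to the right and rows downward; lengths in m; the calibration is good to about 2 mm. A picture is of the moment at which its call begins: read the wrist's pose just before it. There is no depth.
- sign_off(): hands the job in; it is judged then, once.
The state is a dict: "time_s": time; "joint_positions": joint angles; "dq": joint speeds; "joint_torque": joint torques, N m; "position": TCP position; "tool_rot": TCP orientation; "ft_force": force on the tool from outside, world axes, zero at the start; "wrist_torque": the same for the moment, N m; "opening": opening from 0.0 (shut) to 1.0 (fully open); "gripper_force": force on a finger pad.
Only numpy, scipy, OpenCV 4.12 (cv2) and the standard library are available. Lean on these libraries where they do the work, as an engineer would, in place of code of your own. Each camera call takes 0.05 s, during which the arm holds its last target. There are 200 camera calls.

### The job

A round brass weight has slid under the low clear shelf: take the red-handled flat probe from the leaning rest and sweep the disc with its blade fully out into the open, without reaching for the disc under the shelf with the gripper. Then drop the probe, blade down, into one cell of the narrow black holder and the paint marker, blue-cap end down, into the other, and put the brass disc in the clear tub. Leave the tub and the other things on the table where they stand.

Things in the scene. Friction and masses are not known exactly. Their poses are not given: they have to be found in the camera images.
- rest: Fixed wooden rest, two parallel troughs leaning 35 degrees from vertical, 80 mm apart (y = -40, +40 mm). Origin on the table midway between the tools' feet; base 125 x 135 x 12 mm. Tools lean towards its -x (obliquely inwards over the table); a foot's centre is at x = 0, 22 mm up. Trough walls end 85 mm (floor 95 mm) along the tool from its foot; above that the tool is free all round.
- probe_mid (a point): Centre of the 190 mm flat probe. z axis: from the blade's tip (95 mm below) to the handle's top (95 mm above). Lower 70 mm: steel blade, 18 mm wide (x), 4 mm thick (y), square-ended; upper 120 mm: red handle 18 x 18 mm. 60 g. Leans in one trough of the rest, blade down, y axis level: grip the handle across y with the gripper leaning like the probe.
- marker_mid (a point): Centre of the paint marker, a white cylinder 18 mm in diameter and 150 mm long with a blue cap at its lower end and a thin blue band at its upper end. Its z axis runs from the capped foot (75 mm below this point) to the top end (75 mm above). 30 g. Leans in the other trough of the rest, cap down.
- holder: Fixed black tool holder, 44 x 99 x 100 mm (x, y, height), two square cells side by side along its y. Origin at the centre of its underside.
- cell_a (a point): Centre of the mouth of one cell of the holder (on its -y side), 100 mm above the table; the cell is 32 x 32 mm inside, walls 6 mm, its floor 6 mm above the table. The two mouths' centres are 55 mm apart.
- cell_b (a point): Centre of the mouth of the other cell (+y side), same sizes.
- shelf: Fixed low shelf: clear board 130 mm deep (x), 200 mm long (y), 10 mm thick, underside 88 mm above the table; open at the front (-x, facing the middle of the table) and both ends; two 14 mm legs at the rear corners (x = +56, y = -92 and +92 mm). Origin on the table below the board's centre. Paint pots fixed along its rear edge reach 136 mm up.
- shelf_front (a point): Middle of the front lower edge of the shelf board, 88 mm above the table; axes as the shelf.
- disc: Brass disc, 28 mm in diameter, 12 mm high, 60 g, slides on the table; origin at the centre of its underside. Use disc_mid for its centre.
- disc_mid (a point): Centre of the brass disc, 6 mm above the table; at the start it lies flat under the shelf, its centre 23 to 40 mm behind the front edge.
- tub_mid (a point): Centre of the clear round open tub, half-way up: a loose plastic cup 90 mm across at the rim, 50 mm high, wall 3 mm, floor about 5 mm thick, 120 g; this point is 25 mm above the table.
- sprue: Grey part frame lying flat, 96 x 130 x 6 mm, loose bystander; origin under its centre.
- clippers: Side cutters with orange handles lying flat, about 125 mm long, 12 mm high, loose bystander.
- pot_red: Red paint pot, 32 mm in diameter, 42 mm high, loose bystander; origin under its centre.
- pot_green: Green paint pot, 32 mm in diameter, 42 mm high, loose bystander; origin under its centre.
- glue: Yellow glue bottle, 36 mm in diameter, 85 mm high, loose bystander; origin under its centre.
- figure: Small green model figure, 32 mm base, 56 mm high, loose bystander; origin under its centre.
Mind the look-alikes: they are no part of the job. There is more than one size of the part that bears marker_mid; the job needs the smaller.

How it is judged:
On the way, in this order (a step that is already met when the one before it is completed fails the run):
1. the probe pushes the disc (contact force between probe and disc above 0.03 N), for 0.02 s.
2. the disc lies completely out from under the shelf ((y of disc_mid in the frame of shelf below -0.117 m or y of disc_mid in the frame of shelf above 0.117 m or x of disc_mid in the frame of shelf below -0.082 m) and angle between disc's own z axis and vertical below 0.2 rad), for 0.2 s.
At the end, for the whole second after the job is handed in: Probe and marker each stand in their own cell of the holder on its floor, blade and cap down (centre within 22 mm of the mouth's centre, lean under 18 degrees); the disc lies still inside the tub (centre within 36 mm of the tub's centre and under 35 mm above the table); the tub stands upright ((((horizontal distance between probe_mid and cell_a below 0.022 m and height (world z) of probe_mid below 0.108 m and angle between probe_mid's own z axis and vertical below 0.32 rad) and (horizontal distance between marker_mid and cell_b below 0.022 m and height (world z) of marker_mid below 0.088 m and angle between marker_mid's own z axis and vertical below 0.32 rad)) or ((horizontal distance between probe_mid and cell_b below 0.022 m and height (world z) of probe_mid below 0.108 m and angle between probe_mid's own z axis and vertical below 0.32 rad) and (horizontal distance between marker_mid and cell_a below 0.022 m and height (world z) of marker_mid below 0.088 m and angle between marker_mid's own z axis and vertical below 0.32 rad))) and horizontal distance between disc_mid and tub_mid below 0.036 m and height (world z) of disc_mid below 0.035 m and angle between tub_mid's own z axis and vertical below 0.1 rad and linear speed of disc below 0.02 m/s); the robot touches nothing.
It fails at once if the gripper or arm touches the disc before it is out from under the shelf (not (y of disc_mid in the frame of shelf below -0.104 m or y of disc_mid in the frame of shelf above 0.104 m or x of disc_mid in the frame of shelf below -0.069 m) and contact force between any of the fingers, the arm and disc above 0.3 N).
It fails at once if the tub is shoved more than 40 mm (distance of tub_mid from where it was at the start of the episode above 0.04 m).
It fails at once if a bystander is shoved more than 40 mm (distance of any of sprue, clippers, pot_red, pot_green, glue, figure from where it was at the start of the episode above 0.04 m).
It fails at once if a pot, the glue, the figure or the tub is tipped over (angle between any of tub_mid, pot_red, pot_green, glue, figure's own z axis and vertical above 0.6 rad).
It also fails if it takes over 72 s, if anything falls off the work surface, if the arm or the gripper's body presses on something with over 40 N, if the wrist force passes 120 N, or if a joint passes its speed limit or range.

## Working session

There is one attempt and no reset: what is moved stays moved. The work goes in short steps, Python scripts to look and compute and a tool call to move; the robot and the scene stay as the last step left them, time stands still between calls to the robot, and variables do not carry over. Pictures are saved under pics/ and viewed, at most 10 in all, crops included, and the job is handed in when it is done.

Besides the shell and the picture viewer there is one more tool, called after ">>>" as name(argument=value, ...), one argument or row to a line, values as JSON. drive_tool: Moves the arm, as the interface text tells. Its arguments: {"type":"object","properties":{"targets":{"type":"array"},"claw":{"type":"number"}},"required":["targets"]}

```bash
mkdir -p pics
cat > h.py <<'E'
from workcell import *
import numpy as np, cv2
from scipy.spatial.transform import Rotation as R
def snap(n,f):
    o=get_obs(); g=grab_frame(n); cv2.imwrite(f'pics/{f}.png',g['pixels'][:,:,::-1]); 
    K=np.array(g['intrinsics'])
    if n=='wrist':
        M=np.array(g['mount']); T=np.eye(4);T[:3,:3]=R.from_rotvec(o['tool_rot']).as_matrix();T[:3,3]=o['position']
        C=T@M
    else:
        W=np.eye(4);W[:3,:3]=R.from_rotvec(np.ravel(g['rvec'])).as_matrix();W[:3,3]=np.ravel(g['tvec']);C=np.linalg.inv(W)
    np.savez(f'pics/{f}.npz',K=K,C=C); return g['pixels']
def cam(f):
    d=np.load(f'pics/{f}.npz');return d['K'],d['C']
def ray(f,uv):
    K,C=cam(f);d=C[:3,:3]@np.linalg.inv(K)@[uv[0],uv[1],1];return C[:3,3],d/np.linalg.norm(d)
def plane(f,uv,z):
    o,d=ray(f,uv);return o+d*(z-o[2])/d[2]
def proj(f,p):
    K,C=cam(f);q=np.linalg.inv(C)@np.r_[p,1];q=K@q[:3];return q[:2]/q[2]
def tri(f1,u1,f2,u2):
    (a,d),(b,e)=ray(f1,u1),ray(f2,u2)
    t=np.linalg.lstsq(np.c_[d,-e],b-a,rcond=None)[0];p,q=a+d*t[0],b+e*t[1];return (p+q)/2,np.linalg.norm(p-q)
def rel(p,Rm):
    "slide (cm) and angular from the current pose to world pose"
    o=get_obs();R0=R.from_rotvec(o['tool_rot'])
    return (R0.inv().apply(np.array(p)-o['position'])*100).round(2),(R0.inv()*Rm).as_rotvec().round(3)
E
python3 - <<'E'
from h import *
for n in('side','top','wrist'):
    snap(n,n+'0'); K,C=cam(n+'0'); print(n,K[0,0],C.round(3).tolist())
o=get_obs();print(o)
E
```

```text
side 623.4181510208339 [[-0.854, 0.306, -0.421, 1.04], [0.52, 0.48, -0.707, 0.856], [-0.014, -0.823, -0.569, 0.786], [0.0, 0.0, 0.0, 1.0]]
top 555.9135836322648 [[0.017, -0.995, 0.098, 0.425], [-1.0, -0.017, 0.0, -0.001], [0.001, -0.098, -0.995, 1.37], [0.0, 0.0, 0.0, 1.0]]
wrist 349.10167976098955 [[0.45, -0.856, -0.255, 0.358], [-0.893, -0.433, -0.125, -0.548], [-0.003, 0.284, -0.959, 0.374], [0.0, 0.0, 0.0, 1.0]]
{'time_s': 0.15, 'joint_positions': array([ 1.1180799 ,  0.32165936, -0.07013333,  1.45141864,  0.02262599,
        1.37081724, -0.05691944]), 'dq': array([-0.00027771, -0.00233522,  0.00127345, -0.00200834,  0.00058626,
        0.0014202 ,  0.0020268 ]), 'joint_torque': array([-1.02158319e-03, -4.94097340e+01, -3.83438515e-01, -3.14681554e+01,
        1.29667492e-02,  8.33619386e-03, -3.66812867e-05]), 'position': array([ 0.29232939, -0.58010869,  0.24745884]), 'tool_rot': array([-3.05497506e+00, -7.26385331e-01,  6.99747484e-04]), 'ft_force': array([0.1026725 , 0.33992801, 0.45056873]), 'wrist_torque': array([ 0.055116  , -0.02018759,  0.01439146]), 'gripper_force': 0.0, 'opening': 1.0028551979325324}
```

View pics/top0.png

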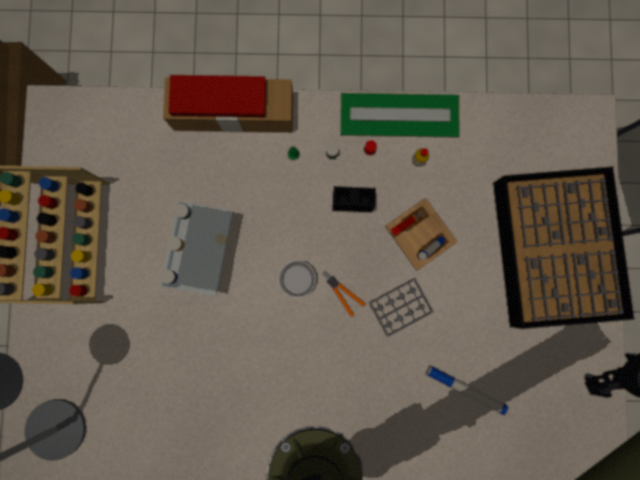

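View pics/side0.png

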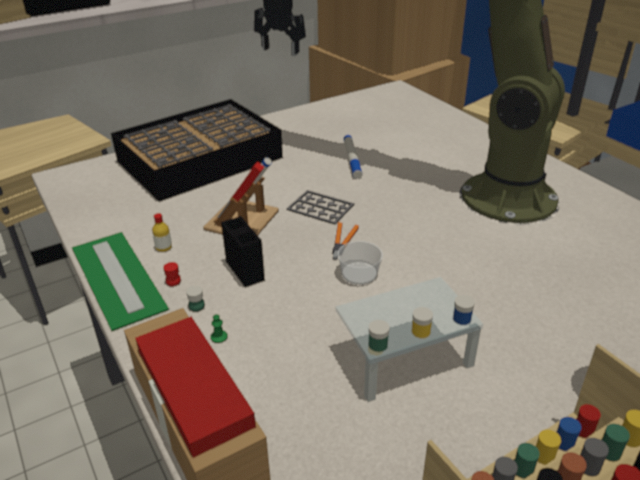

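Top view: the shelf is at (205,250), with a brass spot near (220,240). The tub is at (298,278), the holder at (355,200), and the rest with the probe and a marker at (421,233). A second, longer blue/white marker lies at (465,390). The side view agrees, with the rest at (245,195) and the holder at (243,250). Next I'll enlarge the candidates.

Run:
```python
from h import *
t=cv2.imread('pics/top0.png');s=cv2.imread('pics/side0.png')
def c(i,x,y,w,h): return cv2.resize(i[y:y+h,x:x+w],(400,300),interpolation=cv2.INTER_CUBIC)
cv2.imwrite('pics/crop1.png',np.vstack([np.hstack([c(t,381,195,80,60+15)[:300],c(t,160,195,100,75)]),np.hstack([c(s,200,145,100,75),c(s,320,270,180,135)])]))
f='top0'
for n,uv,z in [('disc',(220,240),.006),('tub',(298,278),.05),('hold',(355,198),.1),('glue',(421,155),.08),('bigmarker ends',(428,371),.01),('',(506,410),.01),('sprue',(401,307),.003)]:print(n,plane(f,uv,z).round(3))
```

```text
disc [0.559 0.243 0.006]
tub [0.467 0.047 0.05 ]
hold [ 0.653 -0.083  0.1  ]
glue [ 0.762 -0.24   0.08 ]
bigmarker ends [ 0.251 -0.269  0.01 ]
 [ 0.163 -0.455  0.01 ]
sprue [ 0.402 -0.205  0.003]
```

View pics/crop1.png

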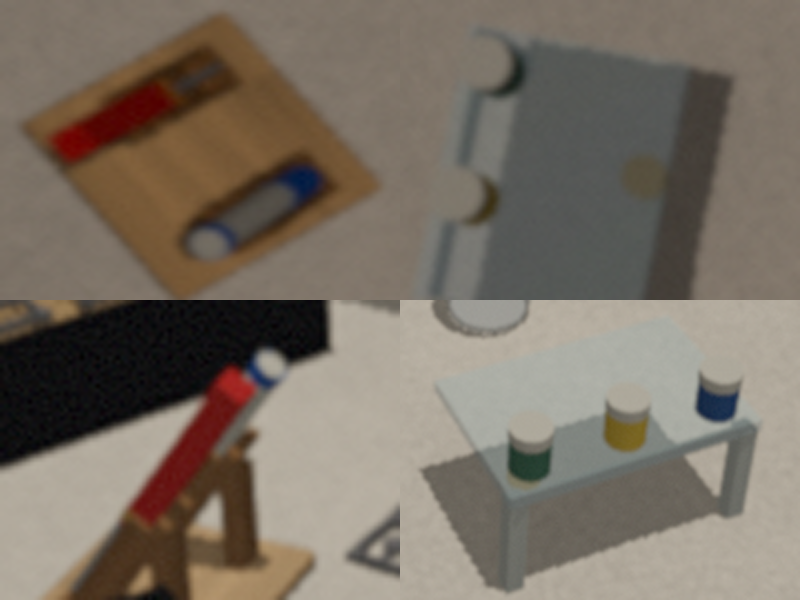

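Crop: the rest holds the red probe, handle top at about (393,230) and blade foot at (428,211). Beside it is a white marker with a blue cap, top at (422,256) and foot at (445,240). The two marker candidates are the one in the rest at (433,248) and the one on the table at (465,390). The table one measures about 205 mm, so the 150 mm one leaning in the rest is the one meant. The disc shows through the clear board at about (220,239).

Run:
```python
from h import *
c=np.cos(np.radians(35))
P=plane('top0',(394,230),.022+.19*c-.005);M=plane('top0',(422.5,255),.022+.15*c)
print('probe top',P.round(3),tri('top0',(394,230),'side0',(259.5,165)));print('marker top',M.round(3),tri('top0',(422.5,255),'side0',(267.5,161)))
# base corners on z=.012
for uv in [(425,198),(457,241),(417,270),(386,227)]:print(plane('top0',uv,.012).round(3))
F=plane('top0',(443,240.5),.03);print('foot',F)
d=(M-F)[:2];print('lean az',np.degrees(np.arctan2(d[1],d[0])))
# shelf top corners z=.098
for uv in [(190,205),(242,213),(225,293),(173,284)]:print(plane('top0',uv,.098).round(3))
print('disc thr',plane('top0',(220.5,239),.01))
```

```text
probe top [ 0.571 -0.164  0.173] (array([ 0.5697628 , -0.16258551,  0.18063403]), np.float64(0.000512149614780263))
marker top [ 0.52  -0.231  0.145] (array([ 0.51921365, -0.23047419,  0.14447139]), np.float64(0.001451130616220098))
[ 0.672 -0.262  0.012]
[ 0.566 -0.34   0.012]
[ 0.493 -0.242  0.012]
[ 0.598 -0.166  0.012]
foot [ 0.56475886 -0.30201757  0.03      ]
lean az 122.25352960731742
[0.63  0.298 0.098]
[0.613 0.177 0.098]
[0.429 0.21  0.098]
[0.447 0.33  0.098]
disc thr [0.56094632 0.24066147 0.01      ]
```

```bash
cat >> h.py <<'E'
def pose(z,y):
    z=np.array(z,float);z/=np.linalg.norm(z);y=np.array(y,float);y-=z*(y@z);y/=np.linalg.norm(y)
    return R.from_matrix(np.c_[np.cross(y,z),y,z])
a=np.radians(126.5);D=np.array([np.cos(a),np.sin(a),0]);U=np.sin(np.radians(35))*D+np.array([0,0,np.cos(np.radians(35))]);E_=np.cross([0,0,1],D)
E
python3 - <<'E'
from h import *
o=get_obs();print(R.from_rotvec(o['tool_rot']).as_matrix().round(2))
T=np.array([.5705,-.1635,.1776]);G=T-.045*U;print(U,E_,G)
for s in(1,-1):print(rel(G+.16*U,pose(-U,s*E_)))
E
```

```text
[[ 0.89  0.45 -0.  ]
 [ 0.45 -0.89  0.  ]
 [-0.   -0.   -1.  ]]
[-0.34117633  0.46107335  0.81915204] [-0.80385686 -0.59482279  0.        ] [ 0.58585294 -0.1842483   0.14073816]
(array([ 42.47, -31.19,  -2.39]), array([-0.428,  0.508,  1.354]))
(array([ 42.47, -31.19,  -2.39]), array([-0.531, -0.448, -1.68 ]))
```

>>> drive_tool(
  targets=[
    {"slide":[42.5,-31.2,-2.4],"angular":[-0.428,0.508,1.354]},
    {"slide":[42.5,-31.2,-2.4],"angular":[-0.428,0.508,1.354]},
    {"slide":[42.5,-31.2,-2.4],"angular":[-0.428,0.508,1.354]},
    {"slide":[42.5,-31.2,-2.4],"angular":[-0.428,0.508,1.354]},
    {"slide":[42.5,-31.2,-2.4],"angular":[-0.428,0.508,1.354]},
    {"slide":[42.5,-31.2,-2.4],"angular":[-0.428,0.508,1.354]},
    {"slide":[42.5,-31.2,-2.4],"angular":[-0.428,0.508,1.354]},
    {"slide":[42.5,-31.2,-2.4],"angular":[-0.428,0.508,1.354]},
  ],
  claw=0.2,
)

```text
time_s: 0.82
position: [0.4358, -0.2983, 0.2628]
tool_rot: [2.854, -0.573, 0.532]
ft_force: [-0.1, -0.1, 0.9]
opening: 0.602
gripper_force: 0.0
```

Run:
```python
from h import *
T=np.array([.5705,-.1635,.1776]);G=T-.045*U
o=get_obs();print(o['position'],o['joint_positions'].round(2),o['opening']);print(rel(G+.16*U,pose(-U,E_)))
```

```text
[ 0.43578251 -0.29833005  0.26279498] [ 0.91 -0.22 -0.34  2.04 -0.04  0.92 -1.39] 0.6017229078454168
(array([  2.22, -20.83,  -2.46]), array([-0.157,  0.188,  0.503]))
```

>>> drive_tool(
  targets=[
    {"slide":[2.2,-20.8,-2.5],"angular":[-0.157,0.188,0.503]},
    {"slide":[2.2,-20.8,-2.5],"angular":[-0.157,0.188,0.503]},
    {"slide":[2.2,-20.8,-2.5],"angular":[-0.157,0.188,0.503]},
    {"slide":[2.2,-20.8,-2.5],"angular":[-0.157,0.188,0.503]},
    {"slide":[2.2,-20.8,-2.5],"angular":[-0.157,0.188,0.503]},
    {"slide":[2.2,-20.8,-2.5],"angular":[-0.157,0.188,0.503]},
    {"slide":[2.2,-20.8,-2.5],"angular":[-0.157,0.188,0.503]},
  ],
)

```text
time_s: 1.4
position: [0.5232, -0.125, 0.2709]
tool_rot: [2.473, -1.233, 0.77]
ft_force: [1.2, 0.5, 0.0]
opening: 0.6
gripper_force: 0.0
```

Run:
```python
from h import *
T=np.array([.5705,-.1635,.1776]);G=T-.045*U
o=get_obs();print(o['position'],o['joint_positions'].round(2),o['opening']);print(rel(G+.16*U,pose(-U,E_)))
i=snap('wrist','w1')
print(proj('w1',T),proj('w1',T-.12*U),proj('w1',[.52,-.231,.145]))
hsv=cv2.cvtColor(i,cv2.COLOR_RGB2HSV);m=((hsv[...,0]<8)|(hsv[...,0]>172))&(hsv[...,1]>150)&(hsv[...,2]>60)
print(cv2.connectedComponentsWithStats(m.astype(np.uint8))[2:])
```

```text
[ 0.52318597 -0.12503484  0.27092093] [ 0.96 -0.26 -0.95  2.03  0.35  0.92 -2.67] 0.6002864219651274
(array([-0.5 , -1.52, -0.47]), array([0.001, 0.004, 0.009]))
[300.30353267 251.99268652] [306.63384977 215.57556985] [400.9456383  235.91823835]
(array([[     0,      0,    640,    480, 304918],
       [   202,    111,     18,     19,    242],
       [   121,    190,     38,     33,    817],
       [   289,    210,     28,     54,   1223]], dtype=int32), array([[320.13507566, 239.69261572],
       [210.35123967, 119.90495868],
       [139.40391677, 206.08078335],
       [303.07031889, 237.46688471]]))
```

View pics/w1.png

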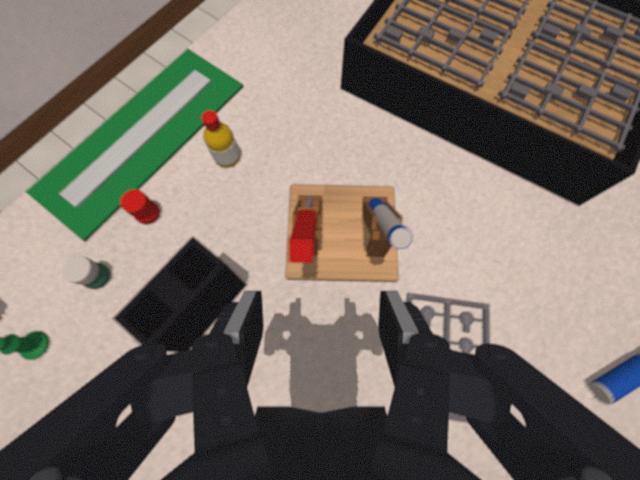

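Wrist view: the probe handle top is at (302,253) and was predicted at (300,252). The marker top is at (401,236), as predicted. The holder mouth is at about (180,290). Joint 7 is close to its limit, so I'll use the half-turn grasp.

>>> drive_tool(
  targets=[
    {"slide":[0,0,0],"angular":[0,0,-2.0]},
    {"slide":[0,0,0],"angular":[0,0,-2.0]},
    {"slide":[0,0,0],"angular":[0,0,-2.0]},
    {"slide":[0,0,0],"angular":[0,0,-2.0]},
    {"slide":[0,0,0],"angular":[0,0,-2.0]},
    {"slide":[0,0,0],"angular":[0,0,-2.0]},
    {"slide":[0,0,0],"angular":[0,0,-2.0]},
    {"slide":[0,0,0],"angular":[0,0,-2.0]},
  ],
)

```text
time_s: 2.12
position: [0.5236, -0.1253, 0.2709]
tool_rot: [2.602, 0.114, 0.456]
ft_force: [0.3, -1.0, 0.5]
opening: 0.598
gripper_force: 0.0
```

>>> drive_tool(
  targets=[
    {"slide":[0,0,0],"angular":[0,0,-2.14]},
    {"slide":[0,0,0],"angular":[0,0,-2.14]},
    {"slide":[0,0,0],"angular":[0,0,-2.14]},
    {"slide":[0,0,0],"angular":[0,0,-2.14]},
    {"slide":[0,0,0],"angular":[0,0,-2.14]},
    {"slide":[0,0,0],"angular":[0,0,-2.14]},
    {"slide":[0,0,0],"angular":[0,0,-2.14]},
    {"slide":[0,0,0],"angular":[0,0,-2.14]},
  ],
)

```text
time_s: 2.78
position: [0.5236, -0.1253, 0.2709]
tool_rot: [2.173, 1.313, 0.077]
ft_force: [-0.9, -0.0, 0.2]
opening: 0.6
gripper_force: 0.0
```

Run:
```python
from h import *
T=np.array([.5705,-.1635,.1776]);G=T-.045*U
o=get_obs();print(o['joint_positions'].round(2));print(rel(G+.12*U,pose(-U,-E_)))
c=[plane('w1',p,.1) for p in [(117,318),(194,239),(246,284)]];print(np.round(c,4),np.linalg.norm(c[0]-c[1]),np.linalg.norm(c[2]-c[1]),'centre',(c[0]+c[2])/2)
```

```text
[ 0.63 -0.19 -0.68  2.03  0.46  0.96 -0.76]
(array([1.57, 0.17, 3.51]), array([-0.002, -0.007, -1.121]))
[[ 0.6801 -0.0333  0.1   ]
 [ 0.6768 -0.1285  0.1   ]
 [ 0.6087 -0.1253  0.1   ]] 0.0953005954023355 0.06816538001887432 centre [ 0.64440288 -0.07928031  0.1       ]
```

>>> drive_tool(
  targets=[
    {"slide":[1.57,0.17,3.5],"angular":[-0.002,-0.007,-1.121]},
    {"slide":[1.57,0.17,3.5],"angular":[-0.002,-0.007,-1.121]},
    {"slide":[1.57,0.17,3.5],"angular":[-0.002,-0.007,-1.121]},
    {"slide":[1.57,0.17,3.5],"angular":[-0.002,-0.007,-1.121]},
    {"slide":[1.57,0.17,3.5],"angular":[-0.002,-0.007,-1.121]},
    {"slide":[1.57,0.17,3.5],"angular":[-0.002,-0.007,-1.121]},
    {"slide":[1.57,0.17,3.5],"angular":[-0.002,-0.007,-1.121]},
    {"slide":[1.57,0.17,3.5],"angular":[-0.002,-0.007,-1.121]},
  ],
)

```text
time_s: 3.45
position: [0.5449, -0.129, 0.2391]
tool_rot: [1.29, 2.215, -0.319]
ft_force: [0.5, 0.6, -0.6]
opening: 0.599
gripper_force: 0.0
```

>>> drive_tool(
  targets=[
    {"slide":[0,0,0],"angular":[0,0,-0.11]},
    {"slide":[0,0,0],"angular":[0,0,-0.11]},
    {"slide":[0,0,0],"angular":[0,0,-0.11]},
  ],
)

```text
time_s: 3.7
position: [0.5451, -0.1288, 0.2393]
tool_rot: [1.181, 2.284, -0.357]
ft_force: [0.4, -0.2, -0.1]
opening: 0.599
gripper_force: 0.0
```

Run:
```python
from h import *
T=np.array([.5705,-.1635,.1776]);G=T-.045*U
print(rel(G,pose(-U,-E_)))
i=snap('wrist','w2')
for k in (0,.04): print(proj('w2',T-k*U))
hsv=cv2.cvtColor(i,cv2.COLOR_RGB2HSV);m=((hsv[...,0]<8)|(hsv[...,0]>172))&(hsv[...,1]>150)&(hsv[...,2]>60)
n,l,s,c=cv2.connectedComponentsWithStats(m.astype(np.uint8));print(s[1:],c[1:])
b=np.argmax(s[1:,4])+1; y=s[b,1]
for r in range(y,y+s[b,3],6): x=np.where(l[r]==b)[0];print(r,x.min(),x.max(),hsv[r,int(x.mean())])
for uv in [(0,0)]:pass
```

```text
(array([ 1.000e-02, -2.000e-02,  1.202e+01]), array([-0.   , -0.001, -0.021]))
[318.67405167 260.03585849]
[318.94354941 241.64356228]
[[ 485  175   39   44 1111]
 [ 303  215   28   59 1437]
 [ 407  273   15   17  206]] [[503.47254725 196.92259226]
 [316.58107168 246.07446068]
 [413.7815534  281.43203883]]
215 308 324 [  6 159 112]
221 307 326 [  2 202 125]
227 307 327 [  1 189 124]
233 306 327 [  1 206 124]
239 305 328 [  0 196 122]
245 304 329 [  1 209 121]
251 303 330 [  1 208 219]
257 303 330 [  1 213 223]
263 303 330 [  1 198 225]
269 304 330 [  1 209 225]
```

>>> drive_tool(
  targets=[
    {"slide":[0,-0.1,4],"angular":[0,0,-0.02]},
    {"slide":[0,-0.1,7],"angular":[0,0,-0.02]},
    {"slide":[0,-0.1,9.5],"angular":[0,0,-0.02]},
    {"slide":[0,-0.1,11],"angular":[0,0,-0.02]},
    {"slide":[0,-0.1,12],"angular":[0,0,-0.02]},
    {"slide":[0,-0.1,12],"angular":[0,0,-0.02]},
  ],
)

```text
time_s: 4.25
position: [0.5841, -0.1859, 0.1384]
tool_rot: [1.162, 2.3, -0.367]
ft_force: [-0.4, -0.7, -0.6]
opening: 0.596
gripper_force: 0.0
```

>>> drive_tool(
  targets=[
    {"slide":[0,0,0],"angular":[0,0,0]},
    {"slide":[0,0,0],"angular":[0,0,0]},
    {"slide":[0,0,0],"angular":[0,0,0]},
    {"slide":[0,0,0],"angular":[0,0,0]},
    {"slide":[0,0,0],"angular":[0,0,0]},
  ],
  claw=-1,
)

```text
time_s: 4.67
position: [0.5857, -0.1843, 0.1425]
tool_rot: [1.155, 2.296, -0.366]
ft_force: [-4.2, 3.0, 5.3]
opening: 0.206
gripper_force: 58.8
```

>>> drive_tool(
  targets=[
    {"slide":[0,0,-3],"angular":[0,0,0]},
    {"slide":[0,0,-6],"angular":[0,0,0]},
    {"slide":[0,0,-9],"angular":[0,0,0]},
    {"slide":[0,0,-12],"angular":[0,0,0]},
    {"slide":[0,0,-14],"angular":[0,0,0]},
    {"slide":[0,0,-14],"angular":[0,0,0]},
  ],
)

```text
time_s: 5.17
position: [0.5395, -0.1171, 0.2611]
tool_rot: [1.149, 2.292, -0.361]
ft_force: [-0.4, -0.5, -0.4]
opening: 0.201
gripper_force: 59.8
```

Run:
```python
from h import *
i=cv2.imread('pics/top0.png')
lab=cv2.cvtColor(i,cv2.COLOR_BGR2LAB).astype(int)
r=lab[222:262,205:238]
b=r[...,2]-np.median(lab[262:285,205:222,2]);m=b>6
ys,xs=np.nonzero(m);print(m.sum(),xs.mean()+205,ys.mean()+222,xs.min()+205,xs.max()+205,ys.min()+222,ys.max()+222)
for y in (212,222,250,265,280): print(y,i[y,205:250].sum(1).tolist())
o=get_obs();print(o['joint_positions'].round(2),o['opening'])
```

```text
106 223.95283018867926 241.88679245283018 216 237 234 261
212 [259, 261, 261, 263, 257, 260, 262, 255, 260, 261, 264, 262, 263, 259, 262, 262, 263, 267, 264, 265, 263, 263, 263, 261, 267, 266, 261, 247, 242, 259, 280, 295, 303, 299, 310, 318, 323, 337, 333, 342, 345, 350, 347, 348, 349]
222 [257, 257, 262, 260, 262, 258, 260, 261, 259, 255, 259, 261, 261, 261, 261, 257, 259, 261, 263, 259, 264, 263, 264, 257, 243, 212, 190, 184, 183, 184, 187, 180, 185, 184, 189, 193, 232, 293, 324, 331, 335, 339, 341, 343, 346]
250 [254, 260, 262, 262, 264, 257, 256, 256, 257, 255, 260, 261, 263, 260, 263, 260, 264, 257, 244, 223, 195, 184, 184, 186, 179, 182, 188, 183, 191, 198, 239, 303, 335, 340, 343, 339, 341, 345, 344, 343, 347, 350, 353, 343, 343]
265 [257, 263, 259, 260, 260, 258, 258, 259, 253, 260, 260, 258, 258, 257, 256, 250, 222, 199, 189, 189, 185, 182, 181, 188, 193, 187, 189, 221, 283, 330, 349, 354, 352, 348, 354, 353, 349, 349, 353, 350, 353, 356, 358, 353, 356]
280 [263, 259, 262, 264, 263, 260, 260, 264, 265, 264, 264, 266, 255, 232, 202, 189, 188, 187, 196, 190, 190, 192, 190, 191, 203, 244, 305, 339, 347, 355, 356, 360, 357, 357, 349, 354, 358, 358, 354, 350, 354, 352, 349, 345, 354]
[ 0.58 -0.14 -0.68  2.03  0.54  0.95  0.28] 0.2011757394358522
```

```bash
cat >> h.py <<'E'
P1=plane('top0',(229.8,222),.088);P2=plane('top0',(218.5,280),.088)
YS=(P1-P2)/np.linalg.norm(P1-P2); YS[2]=0; XS=np.cross([0,0,1],YS); 
if XS[1]<0: XS=-XS
YS=np.cross([0,0,1],XS)
def sweep(a,s): a=np.radians(a); z=np.sin(a)*XS-np.array([0,0,np.cos(a)]); x=s*YS; return pose(z,np.cross(z,x))
E
python3 - <<'E'
from h import *
print(P1,P2,XS,YS)
d=plane('top0',(220.8,239.2),.010);print('disc',d,'behind',(d-P1)@XS)
for s in (1,-1):
    Rm=sweep(50,s);print(rel([.55,.05,.25],Rm),R.from_rotvec(get_obs()['tool_rot']).as_matrix().round(2).tolist(),Rm.as_matrix().round(2).tolist())
E
```

```text
[0.59326553 0.20655109 0.088     ] [0.45829584 0.2280922  0.088     ] [ 0.15760497  0.98750224 -0.        ] [-0.98750224  0.15760497  0.        ]
disc [0.56046515 0.23990699 0.01      ] behind 0.027769517488322217
(array([11.07, 10.85, -6.43]), array([-1.036,  0.889, -0.448])) [[-0.49, 0.8, 0.35], [0.65, 0.6, -0.46], [-0.58, 0.0, -0.82]] [[-0.99, 0.1, 0.12], [0.16, 0.63, 0.76], [0.0, 0.77, -0.64]]
(array([11.07, 10.85, -6.43]), array([1.136, 1.323, 2.098])) [[-0.49, 0.8, 0.35], [0.65, 0.6, -0.46], [-0.58, 0.0, -0.82]] [[0.99, -0.1, 0.12], [-0.16, -0.63, 0.76], [-0.0, -0.77, -0.64]]
```

>>> drive_tool(
  targets=[
    {"slide":[3,3,-4],"angular":[-0.2,0.17,-0.09]},
    {"slide":[11.1,10.9,-6.4],"angular":[-1.036,0.889,-0.448]},
    {"slide":[11.1,10.9,-6.4],"angular":[-1.036,0.889,-0.448]},
    {"slide":[11.1,10.9,-6.4],"angular":[-1.036,0.889,-0.448]},
    {"slide":[11.1,10.9,-6.4],"angular":[-1.036,0.889,-0.448]},
    {"slide":[11.1,10.9,-6.4],"angular":[-1.036,0.889,-0.448]},
    {"slide":[11.1,10.9,-6.4],"angular":[-1.036,0.889,-0.448]},
    {"slide":[11.1,10.9,-6.4],"angular":[-1.036,0.889,-0.448]},
  ],
)

```text
time_s: 5.83
position: [0.5489, 0.0477, 0.2446]
tool_rot: [0.616, 2.748, 0.699]
ft_force: [-0.3, 0.6, -1.9]
opening: 0.205
gripper_force: 59.8
```

Run:
```python
from h import *
o=get_obs();print(o['joint_positions'].round(2),rel([.55,.05,.25],sweep(50,1)))
```

```text
[ 0.42 -0.07 -0.26  1.99 -0.58  1.    1.55] (array([-0.06,  0.49, -0.34]), array([-0.361,  0.3  , -0.163]))
```

>>> drive_tool(
  targets=[
    {"slide":[0,0.5,-0.3],"angular":[-0.361,0.3,-0.163]},
    {"slide":[0,0.5,-0.3],"angular":[-0.361,0.3,-0.163]},
    {"slide":[0,0.5,-0.3],"angular":[-0.361,0.3,-0.163]},
    {"slide":[0,0.5,-0.3],"angular":[-0.361,0.3,-0.163]},
    {"slide":[0,0.5,-0.3],"angular":[-0.361,0.3,-0.163]},
    {"slide":[0,0.5,-0.3],"angular":[-0.361,0.3,-0.163]},
  ],
)

```text
time_s: 6.33
position: [0.5498, 0.0487, 0.2464]
tool_rot: [0.237, 2.784, 1.292]
ft_force: [0.2, 0.2, -0.2]
opening: 0.205
gripper_force: 59.7
```

Run:
```python
from h import *
o=get_obs();print(o['joint_positions'].round(2),o['position'],rel([.55,.05,.25],sweep(50,1)))
snap('wrist','w3');snap('side','s3');snap('top','t3')
d=np.array([.5605,.24,.012])
z=R.from_rotvec(o['tool_rot']).as_matrix()[:,2];tip=o['position']+.1465*z
print('disc',proj('w3',d),'tip',tip,[proj(f,tip) for f in('w3','s3','t3')],'edge',[proj('w3',P1),proj('w3',P2)])
a=cv2.imread('pics/w3.png');b=cv2.imread('pics/s3.png')
cv2.imwrite('pics/m3.png',np.hstack([cv2.resize(a,(400,300)),cv2.resize(b[60:360,200:600],(400,300))]))
```

```text
[ 0.5   0.21 -0.17  1.85 -0.84  1.37  2.03] [0.54976893 0.04874764 0.24636693] (array([ 0.  ,  0.36, -0.14]), array([-0.004,  0.001, -0.011]))
disc [272.71276386 183.96981517] tip [0.56755245 0.15915105 0.15172506] [array([318.77906654, 230.97866558]), array([348.07359694, 256.89622805]), array([246.3377974 , 230.10033173])] edge [array([304.13073241, 228.30112178]), array([300.49774368,  85.7979134 ])]
```

View pics/m3.png

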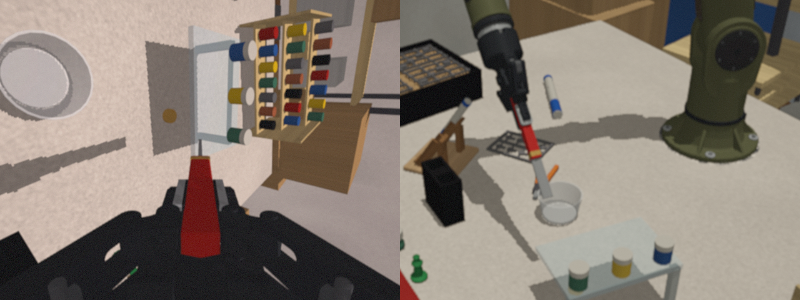

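Run:
```python
from h import *
o=get_obs();z=R.from_rotvec(o['tool_rot']).as_matrix()[:,2]
for L in(.12,.1465,.15,.155):print(L,[proj(f,o['position']+L*z).round(1) for f in('w3','s3')])
a=cv2.imread('pics/w3.png');b=cv2.imread('pics/s3.png')
cv2.imwrite('pics/m4.png',np.hstack([cv2.resize(a[205:265,290:350],(400,400),interpolation=cv2.INTER_CUBIC),cv2.resize(b[210:270,310:370],(400,400),interpolation=cv2.INTER_CUBIC)]))
hsv=cv2.cvtColor(a,cv2.COLOR_BGR2HSV)[150:215,230:310];m=(hsv[...,0]>10)&(hsv[...,0]<30)&(hsv[...,1]>110)
n,l,s,c=cv2.connectedComponentsWithStats(m.astype(np.uint8));k=1+np.argmax(s[1:,4]);print(s[k],c[k]+[230,150],plane('w3',c[k]+[230,150],.010))
```

```text
0.12 [array([325.1, 239.6]), array([344.2, 241. ])]
0.1465 [array([324.6, 230.6]), array([349. , 255.8])]
0.15 [array([324.6, 229.5]), array([349.6, 257.7])]
0.155 [array([324.5, 228. ]), array([350.5, 260.5])]
[ 30  24  22  23 399] [270.9273183  185.01253133] [0.56157739 0.23865864 0.01      ]
```

View pics/m4.png

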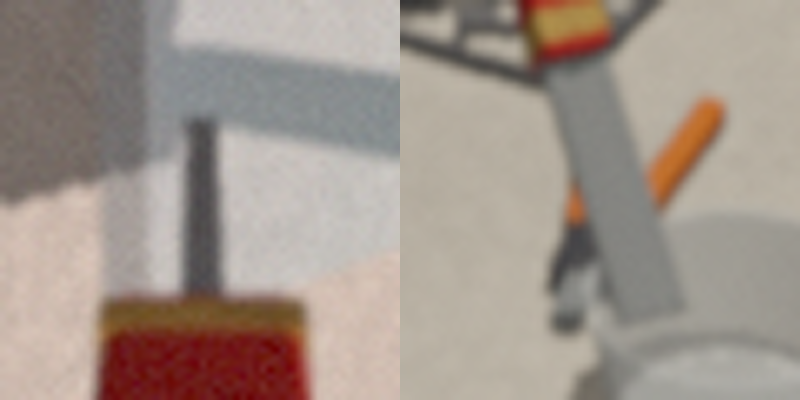

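Run:
```python
from h import *
o=get_obs();Rm=R.from_rotvec(o['tool_rot'])
print(rel([.55,.05,.25],sweep(50,1)))
for n,w,s in [('tip',(320.4,222.7),(347.5,257.4)),('neck',(320.4,251.5),(338,218))]:
    p,e=tri('w3',w,'s3',s);print(n,p,e,'tool frame',Rm.inv().apply(p-o['position']))
# re-look
snap('wrist','w4');o=get_obs();print(o['position'],o['tool_rot']);np.set_printoptions(precision=3)
a=cv2.imread('pics/w4.png');g=cv2.cvtColor(a,cv2.COLOR_BGR2HSV)
m=((g[...,0]<8)|(g[...,0]>172))&(g[...,1]>150);ys,xs=np.nonzero(m[200:460,250:400]);print('red top row',ys.min()+200,'w3 expected same')
b=cv2.imread('pics/w3.png').astype(int);print(np.abs(a.astype(int)-b).mean())
```

```text
(array([-0.07, -0.12, -0.07]), array([-0.005,  0.002, -0.002]))
tip [0.56505366 0.16068056 0.15106339] 0.007805807925221522 tool frame [ 0.00224844 -0.00448576  0.14843336]
neck [0.55463763 0.10832528 0.19749069] 0.0009435538633316517 tool frame [ 0.00410876 -0.0035501   0.07771754]
[0.54953167 0.05147977 0.25091161] [0.22390133 2.78088856 1.28840658]
red top row 255 w3 expected same
7.721514756944444
```

Run:
```python
from h import *
Rm=sweep(50,1);z=Rm.as_matrix()[:,2];d=np.array([.561,.2393,.006])
pre=d-.053*XS-.036*YS-.148*z
print(pre,Rm.as_matrix().round(3).tolist());print(rel(pre,Rm))
M=Rm.inv()
print('insert',M.apply(.091*XS)*100,'lateral',M.apply(.036*YS)*100,'pull',M.apply(-.12*XS)*100)
```

```text
[0.57032862 0.06933095 0.10113257] [[-0.988, 0.101, 0.121], [0.158, 0.635, 0.756], [0.0, 0.766, -0.643]]
(array([ -1.75, -10.07,  11.28]), array([-0.005,  0.003, -0.001]))
insert [1.13472212e-16 5.84936725e+00 6.97100443e+00] lateral [ 3.60000000e+00 -8.96885051e-17 -5.64521638e-17] pull [ 3.79450677e-17 -7.71345132e+00 -9.19253332e+00]
```

>>> drive_tool(
  targets=[
    {"slide":[-0.5,-3,3.4],"angular":[0,0,0]},
    {"slide":[-1.1,-6,6.8],"angular":[0,0,0]},
    {"slide":[-1.6,-8.8,9.8],"angular":[-0.005,0.003,0]},
    {"slide":[-1.75,-9.8,11],"angular":[-0.005,0.003,0]},
    {"slide":[-1.75,-10,11.3],"angular":[-0.005,0.003,0]},
    {"slide":[-1.75,-10,11.3],"angular":[-0.005,0.003,0]},
  ],
)

```text
time_s: 7.03
position: [0.5697, 0.0704, 0.1007]
tool_rot: [0.224, 2.781, 1.301]
ft_force: [0.7, -0.1, 0.5]
opening: 0.2
gripper_force: 59.7
```

Run:
```python
from h import *
Rm=sweep(50,1);z=Rm.as_matrix()[:,2];d=np.array([.561,.2393,.006])
pre=d-.053*XS-.036*YS-.148*z
o=get_obs();print(o['position'],rel(pre,Rm),o['joint_positions'].round(2))
snap('side','s5');snap('wrist','w5');
tip=o['position']+R.from_rotvec(o['tool_rot']).apply([.0,0,.148]);print(tip,proj('s5',tip),proj('w5',tip))
a=cv2.imread('pics/w5.png');b=cv2.imread('pics/s5.png');u,v=proj('s5',tip).astype(int)
cv2.imwrite('pics/m5.png',np.hstack([cv2.resize(a[90:330,160:480],(400,300)),cv2.resize(b[v-60:v+60,u-80:u+80],(400,300),interpolation=cv2.INTER_CUBIC)]));print(u,v)
```

```text
[0.56967022 0.07037908 0.10068538] (array([-0.08, -0.03, -0.1 ]), array([ 0.002, -0.003, -0.004])) [ 0.46  0.43 -0.19  1.91 -0.89  1.15  2.22]
[0.58718088 0.18261661 0.00581645] [345.12398703 332.63268787] [317.8271483  228.22057827]
345 332
```

View pics/m5.png

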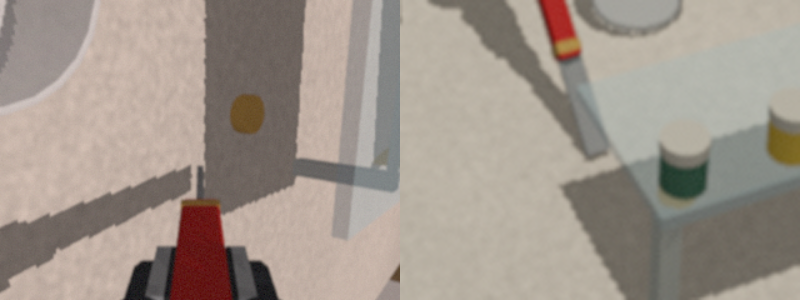

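Merged view: the wrist side shows the blade tip at (201,168) and the disc at (247,114), ahead and to one side. In the side camera the tip meets its shadow at (595,155), so it is at table level in front of the shelf. Now insert beside the disc.

>>> drive_tool(
  targets=[
    {"slide":[0,1.5,1.8],"angular":[0,0,0]},
    {"slide":[0,3,3.6],"angular":[0,0,0]},
    {"slide":[0,4.5,5.4],"angular":[0,0,0]},
    {"slide":[0,5.6,6.7],"angular":[0,0,0]},
    {"slide":[0,5.8,6.9],"angular":[0,0,0]},
    {"slide":[0,5.8,6.9],"angular":[0,0,0]},
  ],
)

```text
time_s: 7.63
position: [0.5852, 0.1592, 0.1024]
tool_rot: [0.22, 2.779, 1.299]
ft_force: [0.0, -0.5, -0.5]
opening: 0.198
gripper_force: 59.8
```

Run:
```python
from h import *
o=get_obs();d=np.array([.561,.2393,.012])
tip=o['position']+R.from_rotvec(o['tool_rot']).apply([.0,0,.148]);v=tip-d;print('tip rel disc in shelf',v@XS,v@YS,tip[2],o['ft_force'])
snap('wrist','w6');print(proj('w6',tip),proj('w6',d))
a=cv2.imread('pics/w6.png');h=cv2.cvtColor(a,cv2.COLOR_BGR2HSV);m=(h[...,0]>10)&(h[...,0]<30)&(h[...,1]>110);m[:,:200]=0;m[240:]=0
n,l,s,c=cv2.connectedComponentsWithStats(m.astype(np.uint8));print([(s[k],c[k]) for k in range(1,n) if s[k,4]>60])
```

```text
tip rel disc in shelf 0.03825987935610445 -0.036414203602884186 0.00752524691807184 [ 0.01039648 -0.53800002 -0.48311126]
[318.79111187 230.49441294] [288.08597711 191.28301   ]
[(array([549,   0,  50,  25, 460], dtype=int32), array([570.31956522,   5.68043478])), (array([602,  19,  10,  28,  66], dtype=int32), array([606.45454545,  31.34848485])), (array([ 479,   63,   49,   40, 1223], dtype=int32), array([503.9681112 ,  80.13573181])), (array([ 454,  110,   70,   87, 2639], dtype=int32), array([483.04433498, 144.27283062])), (array([ 576,  147,   64,   93, 3351], dtype=int32), array([613.01850194, 196.36705461])), (array([526, 166,  49,  37, 351], dtype=int32), array([556.01709402, 185.5014245 ])), (array([ 266,  173,   38,   40, 1226], dtype=int32), array([284.78058728, 192.10440457])), (array([476, 189,  32,   7,  77], dtype=int32), array([491.50649351, 192.42857143]))]
```

>>> drive_tool(
  targets=[
    {"slide":[1.2,0,0],"angular":[0,0,0]},
    {"slide":[2.4,0,0],"angular":[0,0,0]},
    {"slide":[3.5,0,0],"angular":[0,0,0]},
    {"slide":[3.5,0,0],"angular":[0,0,0]},
    {"slide":[3.5,-0.64,-0.77],"angular":[0,0,0]},
    {"slide":[3.5,-1.28,-1.53],"angular":[0,0,0]},
    {"slide":[3.5,-1.93,-2.3],"angular":[0,0,0]},
    {"slide":[3.5,-1.93,-2.3],"angular":[0,0,0]},
  ],
)

```text
time_s: 8.35
position: [0.5467, 0.1307, 0.101]
tool_rot: [0.231, 2.777, 1.299]
ft_force: [1.3, 0.6, 1.0]
opening: 0.198
gripper_force: 59.9
```

```bash
cat >> h.py <<'E'
def disc(f,guess,r=60):
    a=cv2.imread(f'pics/{f}.png');h=cv2.cvtColor(a,cv2.COLOR_BGR2HSV);m=(h[...,0]>10)&(h[...,0]<32)&(h[...,1]>110)
    u,v=np.int32(proj(f,guess));k=np.zeros_like(m);k[max(v-r,0):v+r,max(u-r,0):u+r]=1;m&=k
    n,l,s,c=cv2.connectedComponentsWithStats(m.astype(np.uint8));k=1+np.argmax(s[1:,4]);return s[k],plane(f,c[k],.010)
def tipnow():
    o=get_obs();return o['position']+R.from_rotvec(o['tool_rot']).apply([0,0,.148])
E
python3 - <<'E'
from h import *
t=tipnow();snap('wrist','w7');s,p=disc('w7',np.array([.561,.2293,.01]),50);v=t-p
print(s,p,'disc behind',(p-P1)@XS,'tip rel disc',v@XS,v@YS,t[2],get_obs()['ft_force'],get_obs()['position'])
E
```

```text
[ 283  217   53   40 1144] [0.56101524 0.21925894 0.01      ] disc behind 0.007466223091499019 tip rel disc 0.02382085186126858 -0.0002718908974177943 0.006084549542577769 [0.08708567 0.25900864 0.39985988] [0.5466649  0.13159485 0.10075484]
```

>>> drive_tool(
  targets=[
    {"slide":[0,-0.7,-0.84],"angular":[0,0,0]},
    {"slide":[0,-1.4,-1.68],"angular":[0,0,0]},
    {"slide":[0,-2.1,-2.5],"angular":[0,0,0]},
    {"slide":[0,-2.8,-3.35],"angular":[0,0,0]},
    {"slide":[0,-3.5,-4.2],"angular":[0,0,0]},
    {"slide":[0,-4.2,-5.0],"angular":[0,0,0]},
    {"slide":[0,-4.8,-5.7],"angular":[0,0,0]},
    {"slide":[0,-5.1,-6.1],"angular":[0,0,0]},
  ],
)

```text
time_s: 9.07
position: [0.5328, 0.0539, 0.1006]
tool_rot: [0.227, 2.779, 1.3]
ft_force: [0.7, 1.5, 1.4]
opening: 0.2
gripper_force: 59.8
```

Run:
```python
from h import *
t=tipnow();snap('wrist','w8');s,p=disc('w8',t-.024*XS,50);v=t-p
print(s,p,'disc behind',(p-P1)@XS,'tip rel disc',v@XS,v@YS,t[2],get_obs()['ft_force'],get_obs()['position'])
snap('top','t8');s,p=disc('t8',t-.024*XS,12);print(s,p,(p-P1)@XS)
```

```text
[ 284  220   52   36 1085] [0.54749469 0.14236087 0.01      ] disc behind -0.0706016976988676 tip rel disc 0.023866364822278628 0.0005222661210512715 0.005758406371574737 [-1.47781925  0.69901593  2.81319006] [0.53288396 0.05327136 0.10056624]
[257 248   7   4  17] [0.53682581 0.14270624 0.01      ] -0.07194211465615376
```

>>> drive_tool(
  targets=[
    {"slide":[0,0.7,0.8],"angular":[0,0,0]},
    {"slide":[0,1.9,-0.5],"angular":[0,0,0]},
    {"slide":[0,4.2,-2.4],"angular":[0,0,0]},
    {"slide":[0,7.3,-5.0],"angular":[0,0,0]},
    {"slide":[0,10.4,-7.6],"angular":[0,0,0]},
    {"slide":[0,13.4,-10.1],"angular":[0,0,0]},
    {"slide":[0,15,-11.5],"angular":[0,0,0]},
  ],
)

```text
time_s: 9.75
position: [0.5356, 0.0644, 0.2937]
tool_rot: [0.219, 2.777, 1.296]
ft_force: [0.6, 0.2, -0.6]
opening: 0.202
gripper_force: 59.7
```

Run:
```python
from h import *
o=get_obs();print(o['position'],o['joint_positions'].round(2))
for y in ([0,1,0],[1,0,0]): print(rel([.60,-.08,.34],pose([0,0,-1],y)))
snap('wrist','w9');snap('top','t9')
print(disc('t9',np.array([.548,.14,.01]),12))
```

```text
[0.53561965 0.06437588 0.29367223] [ 0.5   0.13 -0.18  1.84 -0.85  1.42  1.97]
(array([ -8.65,  -4.97, -13.11]), array([ 0.871,  0.071, -0.148]))
(array([ -8.65,  -4.97, -13.11]), array([ 0.721, -0.612,  1.316]))
(array([255, 232,  12,  20, 125], dtype=int32), array([0.5520212 , 0.14333149, 0.01      ]))
```

>>> drive_tool(
  targets=[
    {"slide":[-8.6,-5,-13.1],"angular":[0.871,0.071,-0.148]},
    {"slide":[-8.6,-5,-13.1],"angular":[0.871,0.071,-0.148]},
    {"slide":[-8.6,-5,-13.1],"angular":[0.871,0.071,-0.148]},
    {"slide":[-8.6,-5,-13.1],"angular":[0.871,0.071,-0.148]},
    {"slide":[-8.6,-5,-13.1],"angular":[0.871,0.071,-0.148]},
    {"slide":[-8.6,-5,-13.1],"angular":[0.871,0.071,-0.148]},
    {"slide":[-8.6,-5,-13.1],"angular":[0.871,0.071,-0.148]},
    {"slide":[-8.6,-5,-13.1],"angular":[0.871,0.071,-0.148]},
  ],
)

```text
time_s: 10.52
position: [0.5996, -0.0735, 0.3339]
tool_rot: [0.019, -3.137, -0.003]
ft_force: [0.4, 1.9, -0.9]
opening: 0.207
gripper_force: 59.9
```

>>> drive_tool(
  targets=[
    {"slide":[0,0,0],"angular":[0,0,0]},
    {"slide":[0,0,0],"angular":[0,0,0]},
    {"slide":[0,0,0],"angular":[0,0,0]},
  ],
)

```text
time_s: 10.77
position: [0.598, -0.0839, 0.3335]
tool_rot: [-0.008, -3.135, -0.005]
ft_force: [-0.6, -0.3, -1.2]
opening: 0.199
gripper_force: 59.9
```

Run:
```python
from h import *
o=get_obs();print(o['position'],o['joint_positions'].round(2));print(rel([.60,-.08,.34],pose([0,0,-1],[0,1,0])))
a=snap('wrist','w10');print('tip',proj('w10',tipnow()),'holder',proj('w10',[.655,-.08,.1]))
a=snap('top','t10')
b=cv2.imread('pics/w10.png');u,v=np.int32(proj('w10',[.655,-.08,.1]))
print(u,v)
c=b
cv2.imwrite('pics/m10.png',cv2.resize(c,(800,600)))
```

```text
[ 0.59799856 -0.083853    0.3334647 ] [ 0.24  0.21 -0.17  1.42  0.03  1.52  1.64]
(array([-0.19,  0.39, -0.65]), array([ 0.003, -0.007, -0.005]))
tip [319.54296905 230.43110703] holder [323.03269628 262.58723933]
323 262
```

View pics/m10.png

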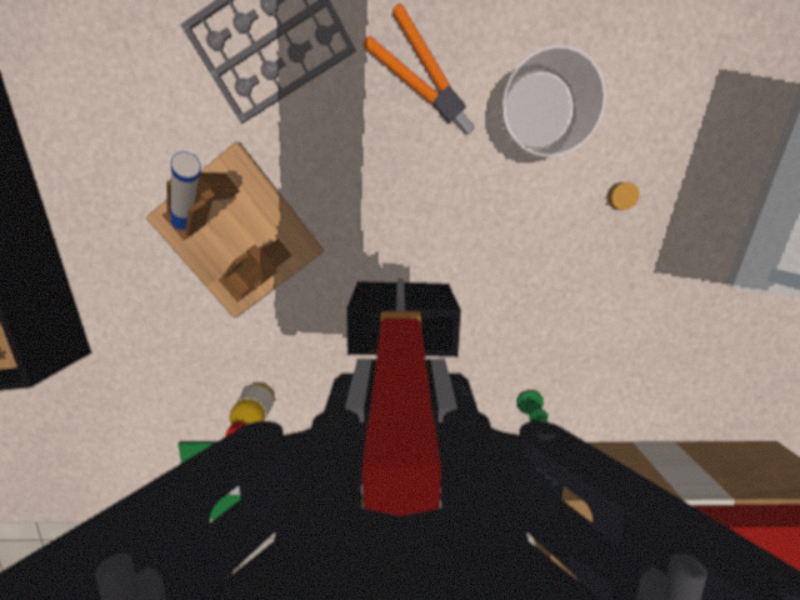

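View: disc at (624,196), out in the open. The tub is at (553,102), the marker is still in the rest with its top at (185,160), and the holder is a black box with its far rim at row 355, x 347–458. Now I'll compute the holder from its rim corners.

Run:
```python
from h import *
b=cv2.imread('pics/w10.png');g=cv2.cvtColor(b,cv2.COLOR_BGR2GRAY)
for r in (240,250,260,270,276,280): 
    x=np.where(g[r,265:380]<75)[0]+265;print(r,x.min(),x.max())
for c in (285,295,350,360):
    y=np.where(g[215:300,c]<75)[0]+215;print(c,y.min(),y.max(),g[220:290:3,c].tolist())
t=cv2.imread('pics/top0.png');m=(t.max(2)<60).astype(np.uint8)[170:225,320:390]
n,l,s,c=cv2.connectedComponentsWithStats(m);k=1+np.argmax(s[1:,4]);print(s[k],c[k]+[320,170])
pts=np.argwhere(l==k)[:,::-1].astype(np.float32)+[320,170]
for e in [(1,1),(1,-1),(-1,1),(-1,-1)]: q=pts[np.argmax(pts@np.array(e))];print(e,q,plane('top0',q,.1).round(4))
print(disc('w10',np.array([.55,.14,.01]),30))
```

```text
240 279 364
250 277 367
260 277 366
270 278 366
276 278 365
280 279 365
285 226 296 [105, 105, 64, 33, 4, 12, 31, 25, 21, 23, 27, 18, 22, 16, 27, 7, 24, 25, 6, 19, 26, 93, 164, 118]
295 225 299 [96, 100, 37, 14, 15, 13, 13, 17, 18, 25, 9, 25, 21, 6, 23, 20, 20, 21, 17, 24, 25, 85, 149, 73]
350 227 299 [176, 182, 110, 10, 11, 15, 21, 25, 20, 22, 35, 20, 18, 27, 21, 28, 32, 20, 15, 18, 29, 31, 134, 75]
360 232 299 [177, 174, 172, 125, 53, 15, 23, 15, 13, 8, 33, 25, 23, 24, 16, 24, 13, 26, 20, 17, 25, 31, 160, 175]
[  13   17   43   25 1012] [353.86561265 199.02470356]
(1, 1) [374. 209.] [ 0.6278 -0.1273  0.1   ]
(1, -1) [374. 188.] [ 0.677  -0.1269  0.1   ]
(-1, 1) [333. 209.] [ 0.6261 -0.0326  0.1   ]
(-1, -1) [334. 187.] [ 0.6777 -0.0341  0.1   ]
(array([486, 146,  25,  22, 422], dtype=int32), array([0.54671479, 0.14209567, 0.01      ]))
```

Run:
```python
from h import *
for p in [(278.5,282.5),(366,283.5),(276.8,249),(367,249)]: print(p,plane('w10',p,.1).round(4))
print('tip now',tipnow(),rel([.657,-.0525,.34],pose([0,0,-1],[0,1,0])))
```

```text
(278.5, 282.5) [ 0.6781 -0.1296  0.1   ]
(366, 283.5) [ 0.68   -0.0322  0.1   ]
(276.8, 249) [ 0.6391 -0.1299  0.1   ]
(367, 249) [ 0.6397 -0.0324  0.1   ]
tip now [ 0.59725328 -0.08356878  0.18598993] (array([-5.86,  3.19, -0.63]), array([ 0.003, -0.006, -0.005]))
```

Run:
```python
from h import *
o=get_obs();Rm=R.from_rotvec(o['tool_rot']);snap('side','s10')
for L in(.148,.078,.0,-.042):print(L,*[proj(f,o['position']+Rm.apply([0,0,L])).round(1) for f in('w10','s10')])
b=cv2.imread('pics/s10.png');u,v=np.int32(proj('s10',tipnow()))
w=cv2.imread('pics/w10.png')
cv2.imwrite('pics/m11.png',np.hstack([cv2.resize(b[v-105:v+45,u-60:u+40],(400,600),interpolation=cv2.INTER_CUBIC),cv2.resize(w[210:270,300:340],(400,600),interpolation=cv2.INTER_CUBIC)]));print(u,v)
```

```text
0.148 [319.7 230.7] [265.1 183. ]
0.078 [319.6 259.1] [262.4 150.2]
0.0 [319.4 322.6] [259.2 110.8]
-0.042 [319.1 395.7] [257.4  88.3]
265 182
```

View pics/m11.png

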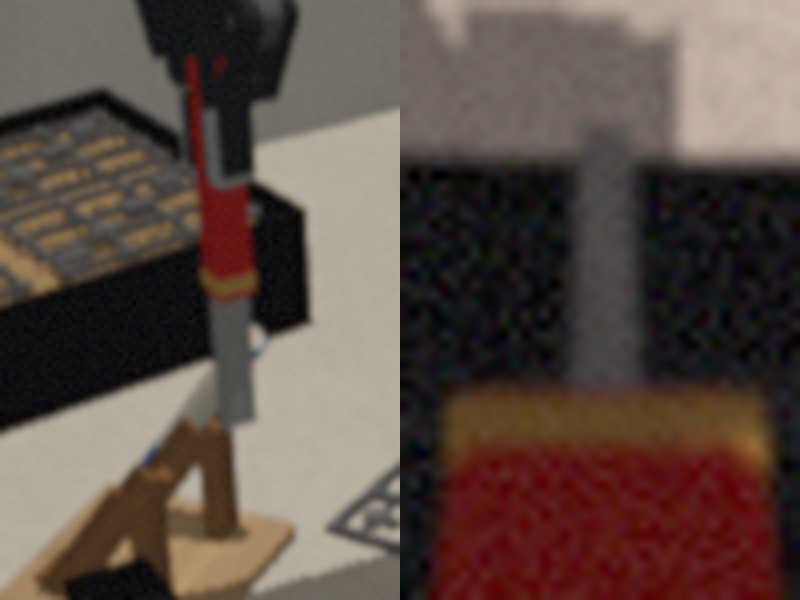

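>>> drive_tool(
  targets=[
    {"slide":[-3,1.5,-0.3],"angular":[0,0,0]},
    {"slide":[-6,3.1,-0.3],"angular":[0.003,-0.006,-0.005]},
    {"slide":[-6,3.1,-0.3],"angular":[0.003,-0.006,-0.005]},
    {"slide":[-6,3.1,-0.3],"angular":[0.003,-0.006,-0.005]},
    {"slide":[-6,3.1,-0.3],"angular":[0.003,-0.006,-0.005]},
    {"slide":[-6,3.1,-0.3],"angular":[0.003,-0.006,-0.005]},
  ],
)

```text
time_s: 11.42
position: [0.6581, -0.0522, 0.3377]
tool_rot: [-0.003, 3.141, -0.002]
ft_force: [0.2, -0.7, -0.3]
opening: 0.205
gripper_force: 59.8
```

Run:
```python
from h import *
print(tipnow(),rel([.658,-.0535,.34],pose([0,0,-1],[0,1,0])),get_obs()['joint_positions'].round(2))
```

```text
[ 0.6582442  -0.05233986  0.18974054] (array([ 0.01, -0.13, -0.23]), array([-0.001,  0.001,  0.002])) [ 0.18  0.33 -0.19  1.27  0.06  1.55  1.57]
```

>>> drive_tool(
  targets=[
    {"slide":[0,-0.1,3],"angular":[0,0,0]},
    {"slide":[0,-0.1,6],"angular":[0,0,0]},
    {"slide":[0,-0.1,8],"angular":[0,0,0]},
    {"slide":[0,-0.1,10],"angular":[0,0,0]},
    {"slide":[0,-0.1,12],"angular":[0,0,0]},
    {"slide":[0,-0.1,14],"angular":[0,0,0]},
  ],
)

```text
time_s: 11.92
position: [0.6582, -0.0531, 0.1975]
tool_rot: [-0.003, 3.14, -0.002]
ft_force: [1.3, 0.4, -0.1]
opening: 0.201
gripper_force: 59.8
```

>>> drive_tool(
  targets=[
    {"slide":[0,0,1.5],"angular":[0,0,0]},
    {"slide":[0,0,3],"angular":[0,0,0]},
    {"slide":[0,0,3.4],"angular":[0,0,0]},
    {"slide":[0,0,3.4],"angular":[0,0,0]},
  ],
)

```text
time_s: 12.25
position: [0.6576, -0.0527, 0.1627]
tool_rot: [0.004, -3.14, 0.001]
ft_force: [-0.7, 0.0, -1.2]
opening: 0.202
gripper_force: 59.8
```

>>> drive_tool(
  targets=[
    {"slide":[0,0,0],"angular":[0,0,0]},
    {"slide":[0,0,0],"angular":[0,0,0]},
    {"slide":[0,0,0],"angular":[0,0,0]},
    {"slide":[0,0,0],"angular":[0,0,0]},
  ],
  claw=0,
)

```text
time_s: 12.58
position: [0.6595, -0.0516, 0.1649]
tool_rot: [-0.006, 3.138, -0.001]
ft_force: [-0.6, -0.8, 0.3]
opening: 0.501
gripper_force: 0.0
```

>>> drive_tool(
  targets=[
    {"slide":[0,0,-2],"angular":[0,0,0]},
    {"slide":[0,0,-5],"angular":[0,0,0]},
    {"slide":[0,0,-8],"angular":[0,0,0]},
    {"slide":[0,0,-12],"angular":[0,0,0]},
    {"slide":[0,0,-14],"angular":[0,0,0]},
    {"slide":[0,0,-14],"angular":[0,0,0]},
  ],
)

```text
time_s: 13.08
position: [0.6612, -0.0513, 0.3112]
tool_rot: [-0.006, 3.129, -0.002]
ft_force: [-0.5, 0.0, 0.0]
opening: 0.503
gripper_force: 0.0
```

Run:
```python
from h import *
Tm=np.array([.520,-.231,.145]);G=Tm-.022*U
for s in(1,-1):print(rel(G+.10*U,pose(-U,s*E_)))
snap('top','t12');snap('side','s12')
for f in('t12','s12'):
    a=cv2.imread(f'pics/{f}.png');h=cv2.cvtColor(a,cv2.COLOR_BGR2HSV);m=((h[...,0]<8)|(h[...,0]>172))&(h[...,1]>150);u,v=np.int32(proj(f,[.658,-.053,.16]));
    k=np.zeros_like(m);k[v-35:v+35,u-25:u+25]=1;ys,xs=np.nonzero(m&k);print(f,len(xs),xs.mean(),ys.min(),ys.max(),'pred top',proj(f,[.658,-.053,.196]),proj(f,[.658,-.053,.101]))
```

```text
(array([ 16.97, -14.29,  10.04]), array([ 0.655,  0.345, -2.127]))
(array([ 16.97, -14.29,  10.04]), array([ 0.291, -0.552,  0.905]))<stdin>:7: RuntimeWarning: Mean of empty slice.
  ret = ret.dtype.type(ret / rcount)
Traceback (most recent call last):
ValueError: zero-size array to reduction operation minimum which has no identity
```

>>> drive_tool(
  targets=[
    {"slide":[3,-2.5,0],"angular":[0.03,-0.06,0.1]},
    {"slide":[6,-5,0],"angular":[0.06,-0.12,0.2]},
    {"slide":[17,-14.3,7],"angular":[0.291,-0.552,0.905]},
    {"slide":[17,-14.3,8],"angular":[0.291,-0.552,0.905]},
    {"slide":[17,-14.3,10],"angular":[0.291,-0.552,0.905]},
    {"slide":[17,-14.3,10],"angular":[0.291,-0.552,0.905]},
    {"slide":[17,-14.3,10],"angular":[0.291,-0.552,0.905]},
    {"slide":[17,-14.3,10],"angular":[0.291,-0.552,0.905]},
  ],
  claw=0.1,
)

```text
time_s: 13.85
position: [0.4832, -0.1972, 0.198]
tool_rot: [1.05, 2.444, -0.34]
ft_force: [0.1, -0.1, -0.3]
opening: 0.549
gripper_force: 0.0
```

Run:
```python
from h import *
Tm=np.array([.520,-.231,.145]);G=Tm-.022*U
print(rel(G+.10*U,pose(-U,-E_)))
```

```text
(array([-1.03,  0.85, -0.72]), array([ 0.021, -0.085,  0.117]))
```

>>> drive_tool(
  targets=[
    {"slide":[-1.0,0.8,-0.7],"angular":[0.021,-0.085,0.117]},
    {"slide":[-1.0,0.8,-0.7],"angular":[0.021,-0.085,0.117]},
    {"slide":[-1.0,0.8,-0.7],"angular":[0.021,-0.085,0.117]},
    {"slide":[-1.0,0.8,-0.7],"angular":[0.021,-0.085,0.117]},
    {"slide":[-1.0,0.8,-0.7],"angular":[0.021,-0.085,0.117]},
  ],
)

```text
time_s: 14.27
position: [0.4982, -0.1937, 0.2132]
tool_rot: [1.147, 2.299, -0.359]
ft_force: [0.3, -0.0, 0.2]
opening: 0.551
gripper_force: 0.0
```

Run:
```python
from h import *
Tm=np.array([.520,-.231,.145]);G=Tm-.022*U
print(rel(G+.10*U,pose(-U,-E_)),rel(G,pose(-U,-E_)))
a=snap('wrist','w13')[:,:,::-1].copy();print(proj('w13',Tm),proj('w13',Tm-.03*U))
h=cv2.cvtColor(a,cv2.COLOR_BGR2HSV);u,v=np.int32(proj('w13',Tm))
m=(h[...,0]>100)&(h[...,0]<130)&(h[...,1]>120);k=np.zeros_like(m);k[v-70:v+50,u-45:u+45]=1
n,l,s,c=cv2.connectedComponentsWithStats((m&k).astype(np.uint8));print([(s[i].tolist(),c[i]) for i in range(1,n) if s[i,4]>20])
w=(h[...,1]<60)&(h[...,2]>140)
for r in range(v-24,v+24,6): x=np.where(w[r,u-40:u+40])[0]+u-40; print(r,(x.min(),x.max(),len(x)) if len(x) else 0)
f='t13';snap('top',f);b=cv2.imread('pics/t13.png');h=cv2.cvtColor(b,cv2.COLOR_BGR2HSV);m=((h[...,0]<8)|(h[...,0]>172))&(h[...,1]>150);u,v=np.int32(proj(f,[.658,-.053,.16]));k=np.zeros_like(m);k[v-35:v+35,u-25:u+25]=1;ys,xs=np.nonzero(m&k);print(len(xs),xs.min(),xs.max(),ys.min(),ys.max(),'pred top',proj(f,[.658,-.053,.196]),proj(f,[.658,-.053,.101]))
```

```text
(array([ 0.39, -0.47,  0.25]), array([0.007, 0.001, 0.006])) (array([ 0.41, -0.54, 10.25]), array([0.007, 0.001, 0.006]))
[310.56891772 251.29019291] [311.41058063 238.12255214]
[([298, 234, 24, 8, 65], array([309.69230769, 236.36923077]))]
227 (np.int64(270), np.int64(349), 47)
233 (np.int64(270), np.int64(349), 57)
239 (np.int64(270), np.int64(349), 71)
245 (np.int64(270), np.int64(349), 80)
251 (np.int64(270), np.int64(349), 80)
257 (np.int64(270), np.int64(349), 80)
263 (np.int64(270), np.int64(349), 80)
269 (np.int64(286), np.int64(349), 64)
159 335 364 183 209 pred top [343.94941621 187.47081956] [342.03621878 195.45823436]
```

>>> drive_tool(
  targets=[
    {"slide":[0.4,-0.5,1],"angular":[0.007,0,0.006]},
    {"slide":[0.4,-0.55,4],"angular":[0.007,0,0.006]},
    {"slide":[0.4,-0.55,7],"angular":[0.007,0,0.006]},
    {"slide":[0.4,-0.55,9],"angular":[0.007,0,0.006]},
    {"slide":[0.4,-0.55,10.2],"angular":[0.007,0,0.006]},
    {"slide":[0.4,-0.55,10.2],"angular":[0.007,0,0.006]},
  ],
)

```text
time_s: 14.87
position: [0.5261, -0.2421, 0.1244]
tool_rot: [1.161, 2.298, -0.368]
ft_force: [-0.7, 0.8, -0.4]
opening: 0.547
gripper_force: 0.0
```

>>> drive_tool(
  targets=[
    {"slide":[0,0,0],"angular":[0,0,0]},
    {"slide":[0,0,0],"angular":[0,0,0]},
    {"slide":[0,0,0],"angular":[0,0,0]},
    {"slide":[0,0,0],"angular":[0,0,0]},
    {"slide":[0,0,0],"angular":[0,0,0]},
  ],
  claw=-1,
)

```text
time_s: 15.28
position: [0.528, -0.2408, 0.1292]
tool_rot: [1.157, 2.293, -0.366]
ft_force: [-4.0, 0.5, 2.0]
opening: 0.194
gripper_force: 58.3
```

>>> drive_tool(
  targets=[
    {"slide":[0,0,-3],"angular":[0,0,0]},
    {"slide":[0,0,-6],"angular":[0,0,0]},
    {"slide":[0,0,-9],"angular":[0,0,0]},
    {"slide":[0,0,-12],"angular":[0,0,0]},
    {"slide":[0,0,-15],"angular":[0,0,0]},
    {"slide":[0,0,-15],"angular":[0,0,0]},
  ],
)

```text
time_s: 15.78
position: [0.4792, -0.1683, 0.2581]
tool_rot: [1.149, 2.285, -0.358]
ft_force: [1.1, -0.9, -0.4]
opening: 0.197
gripper_force: 59.4
```

Run:
```python
from h import *
o=get_obs();print(o['opening'],o['gripper_force'],o['joint_positions'].round(2))
for y in([0,1,0],[1,0,0],[-1,0,0]):print(y,rel([.657,-.1085,.33],pose([0,0,-1],y)))
```

```text
0.19666614429677323 59.38819169998169 [ 0.32 -0.28 -0.31  2.16  0.51  0.91  0.4 ]
[0, 1, 0] (array([-8.86, 17.89, -2.29]), array([-0.281,  0.581, -0.9  ]))
[1, 0, 0] (array([-8.86, 17.89, -2.29]), array([0.208, 0.598, 0.618]))
[-1, 0, 0] (array([-8.86, 17.89, -2.29]), array([-0.768,  0.268, -2.4  ]))
```

>>> drive_tool(
  targets=[
    {"slide":[0,3,-3],"angular":[0.03,0.08,0.08]},
    {"slide":[-3,7,-4],"angular":[0.08,0.2,0.2]},
    {"slide":[-8.8,17.9,-2.3],"angular":[0.208,0.598,0.618]},
    {"slide":[-8.8,17.9,-2.3],"angular":[0.208,0.598,0.618]},
    {"slide":[-8.8,17.9,-2.3],"angular":[0.208,0.598,0.618]},
    {"slide":[-8.8,17.9,-2.3],"angular":[0.208,0.598,0.618]},
    {"slide":[-8.8,17.9,-2.3],"angular":[0.208,0.598,0.618]},
    {"slide":[-8.8,17.9,-2.3],"angular":[0.208,0.598,0.618]},
  ],
)

```text
time_s: 16.45
position: [0.6569, -0.1162, 0.3189]
tool_rot: [-2.227, -2.199, 0.01]
ft_force: [-0.2, -2.1, -0.5]
opening: 0.194
gripper_force: 59.4
```

Run:
```python
from h import *
print(rel([.657,-.1085,.33],pose([0,0,-1],[1,0,0])))
```

```text
(array([ 0.77, -0.01, -1.11]), array([-0.013, -0.004, -0.012]))
```

>>> drive_tool(
  targets=[
    {"slide":[0.3,0,-0.5],"angular":[-0.013,-0.004,-0.012]},
    {"slide":[0.3,0,-0.5],"angular":[-0.013,-0.004,-0.012]},
    {"slide":[0.3,0,-0.5],"angular":[-0.013,-0.004,-0.012]},
    {"slide":[0.3,0,-0.5],"angular":[-0.013,-0.004,-0.012]},
  ],
)

```text
time_s: 16.78
position: [0.6549, -0.1071, 0.3271]
tool_rot: [2.206, 2.23, 0.002]
ft_force: [-0.5, 1.0, -0.4]
opening: 0.194
gripper_force: 59.4
```

Run:
```python
from h import *
o=get_obs();print(o['position'],rel([.657,-.1085,.33],pose([0,0,-1],[1,0,0])))
snap('wrist','w15');snap('side','s15')
Rm=R.from_rotvec(o['tool_rot'])
foot=o['position']+Rm.apply([0,0,.130]);print(foot,proj('w15',foot),proj('s15',foot))
print('probe top pred',proj('w15',[.658,-.0535,.196]))
w=cv2.imread('pics/w15.png');s=cv2.imread('pics/s15.png');u,v=np.int32(proj('s15',foot))
cv2.imwrite('pics/m15.png',np.hstack([cv2.resize(w,(480,360)),cv2.resize(s[v-75:v+75,u-60:u+70],(312,360),interpolation=cv2.INTER_CUBIC)]));print(u,v)
```

```text
[ 0.65487432 -0.10710951  0.32714094] (array([-0.14,  0.21, -0.28]), array([0.004, 0.003, 0.011]))
[ 0.65539722 -0.10744937  0.19714244] [319.38048052 237.59331717] [231.47507569 180.9055697 ]
probe top pred [323.75952665 165.45737149]
231 180
```

View pics/m15.png

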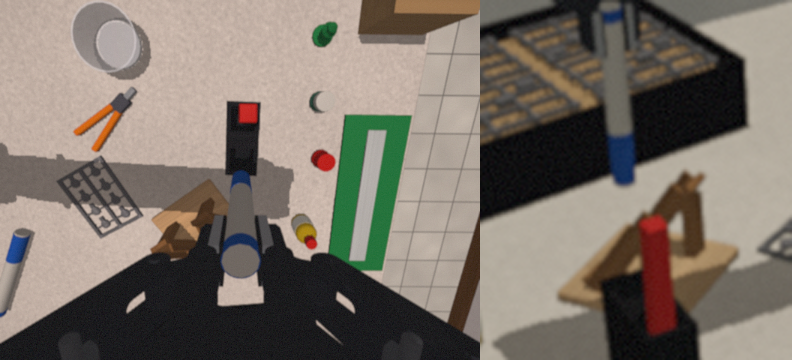

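Wrist half: the probe stands in its cell, red top at (248,113). The marker hangs cap down over the other cell. In the side half its cap is at (622,170), straight above the holder. Lowering.

>>> drive_tool(
  targets=[
    {"slide":[-0.1,0.2,3],"angular":[0,0,0.008]},
    {"slide":[-0.1,0.2,6],"angular":[0,0,0.008]},
    {"slide":[-0.1,0.2,8],"angular":[0,0,0.008]},
    {"slide":[-0.1,0.2,10],"angular":[0,0,0.008]},
    {"slide":[-0.1,0.2,12],"angular":[0,0,0.008]},
    {"slide":[-0.1,0.2,14],"angular":[0,0,0.008]},
    {"slide":[-0.1,0.2,16.3],"angular":[0,0,0.008]},
    {"slide":[-0.1,0.2,16.3],"angular":[0,0,0.008]},
  ],
)

```text
time_s: 17.55
position: [0.6545, -0.1096, 0.1578]
tool_rot: [-2.218, -2.219, 0.007]
ft_force: [-1.1, -0.2, -1.5]
opening: 0.192
gripper_force: 59.4
```

>>> drive_tool(
  targets=[
    {"slide":[0,0,0],"angular":[0,0,0]},
    {"slide":[0,0,0],"angular":[0,0,0]},
    {"slide":[0,0,0],"angular":[0,0,0]},
    {"slide":[0,0,0],"angular":[0,0,0]},
    {"slide":[0,0,0],"angular":[0,0,0]},
  ],
  claw=0,
)

```text
time_s: 17.97
position: [0.6585, -0.1102, 0.1643]
tool_rot: [2.219, 2.218, 0.003]
ft_force: [0.1, 0.4, -0.6]
opening: 0.498
gripper_force: 0.0
```

>>> drive_tool(
  targets=[
    {"slide":[0,0,-3],"angular":[0,0,0]},
    {"slide":[0,0,-7],"angular":[0,0,0]},
    {"slide":[0,0,-11],"angular":[0,0,0]},
    {"slide":[0,0,-15],"angular":[0,0,0]},
    {"slide":[0,0,-15],"angular":[0,0,0]},
  ],
)

```text
time_s: 18.38
position: [0.6608, -0.1101, 0.324]
tool_rot: [2.211, 2.21, 0.016]
ft_force: [0.1, 0.3, 0.7]
opening: 0.497
gripper_force: 0.0
```

Run:
```python
from h import *
o=get_obs();print(o['position'],o['joint_positions'].round(2))
p=disc('t9',np.array([.548,.14,.01]),14)
for y in (YS,XS,-YS,-XS):print(rel([.548,.14,.22],pose([0,0,-1],y)))
# tub rim in w10 view
a=cv2.imread('pics/w15.png');snap('wrist','w16')
```

```text
[ 0.66076592 -0.11009763  0.32400391] [ 0.34  0.34 -0.3   1.28  0.1   1.51  0.06]
(array([ 25.04, -11.48,  10.1 ]), array([-0.004,  0.028, -2.984]))
(array([ 25.04, -11.48,  10.1 ]), array([ 0.012,  0.016, -1.413]))
(array([ 25.04, -11.48,  10.1 ]), array([0.018, 0.002, 0.157]))
(array([ 25.04, -11.48,  10.1 ]), array([ 0.017, -0.013,  1.728]))
```

>>> drive_tool(
  targets=[
    {"slide":[4,-2,0],"angular":[0,0,-0.12]},
    {"slide":[8,-4,0],"angular":[0,0,-0.24]},
    {"slide":[25,-11.5,10],"angular":[0.012,0.016,-1.413]},
    {"slide":[25,-11.5,10],"angular":[0.012,0.016,-1.413]},
    {"slide":[25,-11.5,10],"angular":[0.012,0.016,-1.413]},
    {"slide":[25,-11.5,10],"angular":[0.012,0.016,-1.413]},
    {"slide":[25,-11.5,10],"angular":[0.012,0.016,-1.413]},
    {"slide":[25,-11.5,10],"angular":[0.012,0.016,-1.413]},
  ],
)

```text
time_s: 19.1
position: [0.5372, 0.1471, 0.2089]
tool_rot: [-0.872, -3.001, -0.002]
ft_force: [-0.6, 0.9, 0.2]
opening: 0.501
gripper_force: 0.0
```

Run:
```python
from h import *
print(get_obs()['position'],rel([.548,.142,.20],pose([0,0,-1],XS)))
```

```text
[0.53719243 0.14711075 0.2088515 ] (array([-1.2 ,  0.15,  0.87]), array([-0.   , -0.017, -0.407]))
```

>>> drive_tool(
  targets=[
    {"slide":[-0.9,0.1,0.9],"angular":[0,-0.017,-0.407]},
    {"slide":[-0.9,0.1,0.9],"angular":[0,-0.017,-0.407]},
    {"slide":[-0.9,0.1,0.9],"angular":[0,-0.017,-0.407]},
    {"slide":[-0.9,0.1,0.9],"angular":[0,-0.017,-0.407]},
    {"slide":[-0.9,0.1,0.9],"angular":[0,-0.017,-0.407]},
    {"slide":[-0.9,0.1,0.9],"angular":[0,-0.017,-0.407]},
  ],
)

```text
time_s: 19.6
position: [0.5505, 0.1357, 0.2028]
tool_rot: [0.275, 3.123, -0.003]
ft_force: [-0.0, 0.3, -0.4]
opening: 0.497
gripper_force: 0.0
```

Run:
```python
from h import *
o=get_obs();snap('wrist','w17');s,p=disc('w17',np.array([.548,.142,.01]),60);print(s,p,'disc in shelf x',(p-P1)@XS)
print(o['position'],o['joint_positions'].round(2),rel([p[0],p[1],.20],pose([0,0,-1],XS)))
# tools in holder: side + top view
for f,n in(('t17','top'),('s17','side')):
    a=snap(n,f)[:,:,::-1].copy();h=cv2.cvtColor(a,cv2.COLOR_BGR2HSV)
    for nm,m,P in (('probe',((h[...,0]<8)|(h[...,0]>172))&(h[...,1]>150)&(h[...,2]>60),[.658,-.0535,.196]),('marker blue',(h[...,0]>100)&(h[...,0]<130)&(h[...,1]>110)&(h[...,2]>50),[.657,-.1085,.150])):
        u,v=np.int32(proj(f,P));k=np.zeros_like(m);k[v-25:v+25,u-15:u+15]=1
        n_,l,s,c=cv2.connectedComponentsWithStats((m&k).astype(np.uint8));print(f,nm,(u,v),[(s[i].tolist(),c[i].round(1)) for i in range(1,n_) if s[i,4]>3])
```

```text
[313 197  29  30 674] [0.54671668 0.14254165 0.01      ] disc in shelf x -0.07054579598641582
[0.5505337  0.13566354 0.20278788] [ 0.24  0.22 -0.6   1.71  0.13  1.25  1.  ] (array([0.51, 0.61, 0.28]), array([-0.002,  0.007, -0.018]))
t17 probe (np.int32(344), np.int32(187)) [([335, 183, 10, 16, 106], array([339.2, 189.5]))]
t17 marker blue (np.int32(367), np.int32(192)) []
s17 probe (np.int32(242), np.int32(194)) [([238, 194, 12, 25, 247], array([243.8, 206.7]))]
s17 marker blue (np.int32(232), np.int32(202)) [([230, 204, 7, 3, 18], array([232.9, 204.8]))]
```

>>> drive_tool(
  targets=[
    {"slide":[0.5,0.6,4],"angular":[0,0.007,-0.018]},
    {"slide":[0.5,0.6,8],"angular":[0,0.007,-0.018]},
    {"slide":[0.5,0.6,12],"angular":[0,0.007,-0.018]},
    {"slide":[0.5,0.6,14.3],"angular":[0,0.007,-0.018]},
    {"slide":[0.5,0.6,14.3],"angular":[0,0.007,-0.018]},
    {"slide":[0.5,0.6,14.3],"angular":[0,0.007,-0.018]},
  ],
  claw=0.2,
)

```text
time_s: 20.25
position: [0.5472, 0.1422, 0.0594]
tool_rot: [-0.246, -3.129, 0.003]
ft_force: [-0.8, 0.2, 1.5]
opening: 0.601
gripper_force: 0.0
```

Run:
```python
from h import *
o=get_obs();snap('wrist','w18');s,p=disc('w18',np.array([.5467,.1425,.01]),45);print(s,p)
print(o['position'],rel([.5467,.1425,.019],pose([0,0,-1],XS)))
# tub: rim ellipse in w10 & t17 by contour
```

```text
[ 296  249   51   53 2069] [0.54657277 0.14260103 0.01      ]
[0.54715793 0.14220277 0.05942232] (array([ 0.2 , -0.05,  4.22]), array([-0.001,  0.001,  0.002]))
```

>>> drive_tool(
  targets=[
    {"slide":[0.1,0,1.5],"angular":[0,0,0]},
    {"slide":[0.1,0,3],"angular":[0,0,0]},
    {"slide":[0.1,0,4],"angular":[0,0,0]},
    {"slide":[0.1,0,4],"angular":[0,0,0]},
    {"slide":[0.1,0,4],"angular":[0,0,0]},
  ],
)

```text
time_s: 20.72
position: [0.5477, 0.1425, 0.0213]
tool_rot: [0.246, 3.131, -0.002]
ft_force: [0.0, -0.3, 0.4]
opening: 0.602
gripper_force: 0.0
```

>>> drive_tool(
  targets=[
    {"slide":[0,0,0],"angular":[0,0,0]},
    {"slide":[0,0,0],"angular":[0,0,0]},
    {"slide":[0,0,0],"angular":[0,0,0]},
    {"slide":[0,0,0],"angular":[0,0,0]},
    {"slide":[0,0,0],"angular":[0,0,0]},
  ],
  claw=-1,
)

```text
time_s: 21.13
position: [0.548, 0.1427, 0.0219]
tool_rot: [0.245, 3.13, -0.002]
ft_force: [-1.0, -1.0, 4.9]
opening: 0.292
gripper_force: 58.6
```

>>> drive_tool(
  targets=[
    {"slide":[0,0,-2],"angular":[0,0,0]},
    {"slide":[0,0,-5],"angular":[0,0,0]},
    {"slide":[0,0,-9],"angular":[0,0,0]},
    {"slide":[0,0,-12],"angular":[0,0,0]},
    {"slide":[0,0,-12],"angular":[0,0,0]},
  ],
)

```text
time_s: 21.55
position: [0.5512, 0.1442, 0.1478]
tool_rot: [0.244, 3.12, 0.003]
ft_force: [0.6, 0.0, 0.1]
opening: 0.286
gripper_force: 59.0
```

Run:
```python
from h import *
o=get_obs();print(o['opening'],o['gripper_force'],o['position'])
snap('wrist','w19');a=snap('top','t19')
Rm=R.from_rotvec(o['tool_rot']);print('disc px pred',proj('w19',o['position']+Rm.apply([0,0,.012])),disc('w19',o['position']+Rm.apply([0,0,.012]),45)[0])
for uv in [(402.5,81.5),(483,81.5),(442.6,37),(442.6,125.6)]:print(plane('w10',uv,.05).round(3))
g=cv2.GaussianBlur(cv2.cvtColor(a,cv2.COLOR_RGB2GRAY),(3,3),0)[245:312,265:335]
c=cv2.HoughCircles(g,cv2.HOUGH_GRADIENT,1.2,40,param1=60,param2=12,minRadius=15,maxRadius=22);print(c)
if c is not None: q=c[0,0];print(plane('t19',(q[0]+265,q[1]+245),.05),q[2])
t=np.array([.467,.047,.05]);print([proj('w19',t+.045*np.array([np.cos(k),np.sin(k),0])).round(0).tolist() for k in np.arange(4)*np.pi/2])
print(rel([.467,.047,.14],pose([0,0,-1],XS)))
```

```text
0.28619394923123287 59.000428318977356 [0.55115679 0.14421129 0.1477779 ]
disc px pred [319.52640116 307.97257719] [ 291  271   60   66 3158]
[0.466 0.007 0.05 ]
[0.466 0.094 0.05 ]
[0.423 0.047 0.05 ]
[0.511 0.055 0.05 ]
[[[31.800001 33.       18.48    ]]]
[0.46723593 0.04951598 0.05      ] 18.48
[[163.0, 213.0], [213.0, 130.0], [118.0, 62.0], [72.0, 154.0]]
(array([  6.51, -10.72,   0.19]), array([-0.001,  0.004,  0.002]))
```

>>> drive_tool(
  targets=[
    {"slide":[1.9,-3,0.1],"angular":[0,0,0]},
    {"slide":[3.8,-6,0.2],"angular":[0,0,0]},
    {"slide":[5.6,-9,0.2],"angular":[0,0,0]},
    {"slide":[6.5,-10.5,0.2],"angular":[0,0,0]},
    {"slide":[6.5,-10.5,0.2],"angular":[0,0,0]},
    {"slide":[6.5,-10.5,0.2],"angular":[0,0,0]},
  ],
)

```text
time_s: 22.15
position: [0.4651, 0.0478, 0.1371]
tool_rot: [-0.249, -3.13, 0.003]
ft_force: [-0.3, 0.4, -0.2]
opening: 0.284
gripper_force: 59.2
```

Run:
```python
from h import *
o=get_obs();print(o['opening'],o['position'],rel([.467,.0495,.045],pose([0,0,-1],XS)))
```

```text
0.28363501927907625 [0.46513695 0.04781079 0.13713841] (array([-0.17,  0.22,  9.21]), array([-0.002, -0.002, -0.001]))
```

>>> drive_tool(
  targets=[
    {"slide":[-0.1,0.2,2.5],"angular":[0,0,0]},
    {"slide":[-0.1,0.2,5],"angular":[0,0,0]},
    {"slide":[-0.1,0.2,7.2],"angular":[0,0,0]},
    {"slide":[-0.1,0.2,9],"angular":[0,0,0]},
    {"slide":[-0.1,0.2,9.2],"angular":[0,0,0]},
    {"slide":[-0.1,0.2,9.2],"angular":[0,0,0]},
  ],
)

```text
time_s: 22.65
position: [0.4667, 0.0518, 0.0449]
tool_rot: [-0.243, -3.128, 0.0]
ft_force: [0.4, 0.5, -1.0]
opening: 0.288
gripper_force: 59.2
```

>>> drive_tool(
  targets=[
    {"slide":[0,0,0],"angular":[0,0,0]},
    {"slide":[0,0,0],"angular":[0,0,0]},
    {"slide":[0,0,0],"angular":[0,0,0]},
    {"slide":[0,0,0],"angular":[0,0,0]},
  ],
  claw=-0.2,
)

```text
time_s: 22.98
position: [0.4686, 0.0507, 0.0474]
tool_rot: [0.246, 3.13, -0.002]
ft_force: [0.0, 0.4, 0.3]
opening: 0.401
gripper_force: 0.0
```

>>> drive_tool(
  targets=[
    {"slide":[0,0,-2],"angular":[0,0,0]},
    {"slide":[0,0,-5],"angular":[0,0,0]},
    {"slide":[0,0,-9],"angular":[0,0,0]},
    {"slide":[0,0,-13],"angular":[0,0,0]},
    {"slide":[3,-4,-16],"angular":[0,0,0]},
    {"slide":[6,-8,-18],"angular":[0,0,0]},
    {"slide":[6,-8,-18],"angular":[0,0,0]},
    {"slide":[6,-8,-18],"angular":[0,0,0]},
  ],
)

```text
time_s: 23.65
position: [0.3945, -0.0228, 0.2296]
tool_rot: [0.255, 3.127, -0.008]
ft_force: [0.9, -0.4, -0.5]
opening: 0.4
gripper_force: 0.0
```

Run:
```python
from h import *
print(get_obs()['position'],get_obs()['opening'])
a=snap('wrist','w20');snap('side','s20');snap('top','t20')
for f in('w20','s20'):
    try: print(f,proj(f,[.467,.05,.011]),disc(f,np.array([.467,.05,.011]),60 if f=='w20' else 25))
    except Exception as e: print(f,e)
g=cv2.GaussianBlur(cv2.cvtColor(cv2.imread('pics/t20.png'),cv2.COLOR_BGR2GRAY),(3,3),0)[245:312,265:335]
c=cv2.HoughCircles(g,cv2.HOUGH_GRADIENT,1.2,40,param1=60,param2=12,minRadius=15,maxRadius=22);print(c)
```

```text
[ 0.39450873 -0.02281119  0.22956761] 0.39991074044921504
w20 [400.12950822 267.38359018] (array([391, 256,  26,  26, 535], dtype=int32), array([0.46921996, 0.05339937, 0.01      ]))
s20 [358.85484486 269.06920146] (array([358, 265,   5,   2,   7], dtype=int32), array([0.45807923, 0.04059128, 0.01      ]))
[[[31.800001 34.2      17.28    ]]]
```

```bash
python3 -c "
from workcell import *
print(sign_off())"
```

```text
the job is handed in; nothing more can be done
None
```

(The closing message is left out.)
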